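# Reset the bench steriliser with its service key

### The arm

A 6-joint arm with a two-finger parallel gripper is mounted at the origin on the work surface. World frame = base frame: x ahead of the robot, y to its left, z up, the work surface at z = 0. Lengths are in m, angles in rad, forces in N, time in s.
With the tool pointing down it reaches from about 0.3 to 0.775 m from the base axis. Payload 14.6 kg.
Tool frame: the origin (TCP) lies between the finger pads; the fingertips stand 8 mm ahead of it and the grasp point (between the pads) lies 11 mm behind it; z points along the fingers, y is the direction in which the jaws open and shut (so a half turn about z gives the same grasp; the last joint's range is limited). The gripper opens to 94 mm and grips with 3 to 60 N. Pads are 16 mm wide; open, the fingers measure 119 mm over their backs; the gripper's body (75 mm by 177 mm) begins 78 mm behind the grasp point.
Start: joints at [1.056, 0.3, 1.521, -0, 1.321, -0.067], TCP at [0.238, 0.496, 0.213] pointing down, gripper open.
Joint ranges: [-3.03, 3.03], [-0.79, 2.21], [0.23, 2.52], [-1.04, 4.18], [0, 3.07], [-2.55, 2.55]. Speed limits (rad/s): [2.22, 2.22, 2.57, 3.14, 3.14, 3.14].

### API

Orientations are given as [roll, pitch, yaw] about the fixed x, y, z axes, in that order (R = Rz(yaw) Ry(pitch) Rx(roll)).
In Python, from station import ctrl, viewer, workorder gives the robot as it stands.
- The arm moves only by the tool play_rows, never from a script. Its argument "commands" is a list of rows, each an object of numbers: "dx", "dy", "dz": the shift along the tool's x, y, z in m; "ax", "ay", "az": the turn, a rotation vector about the tool's x, y, z in degrees. In form: [{"dx": .., "dy": .., "dz": .., "ax": .., "ay": .., "az": ..}, ...]. A call has exactly 5 rows; each row shifts and turns the pose as measured when the row begins, along the tool's axes as they then stand; what a row does not reach is not made up. A row lasts 1/12 s, in which the tool goes at most 41.7 mm and 7.16 degrees, less where a joint would pass 70% of its speed; a pose out of reach is approached as far as the arm can. A call with a gripper value outside its range is refused whole. "claw" is the opening, from 0 (shut) to 1 (fully open), set as the call begins (left out, the last holds). The fingers move at their own pace and stop on an object; "squeeze" is the grip in N (left out, the last holds). Time passes only in rows, so rows that do not move let the fingers close, or fill a call up. It gives the time, the measured TCP pose, the force and the opening at its end, in the units of the state.
- ctrl.get_obs(): the state, without advancing time (a new reading comes with each control period).
- viewer.camera(name): name is "scene" or "top" or "wrist"; returns the picture (420x560x3 uint8, red, green, blue); there is no depth.
- viewer.camera_model(name): a dict with "K" (3x3 intrinsics, pixels), "dist_coeffs" ([k1, k2, p1, p2, k3] as OpenCV has them; the pictures are not rectified), "pose" (4x4, takes a point from camera to world coordinates); the wrist camera has in their place "T_tool_cam" (4x4, takes a point from camera to tool coordinates, whose origin is the TCP and whose axes are the flange's). Camera axes: x right, y down, z forward; pixel columns grow to the right and rows downward; lengths in m; the calibration is good to about 2 mm. A picture is of the moment at which its call begins: read the wrist's pose just before it. camera_model takes no time and is no camera call.
- workorder.hand_in(): hands the job in, once; it reports no verdict.
The state is a dict: "time_s": time; "qpos": joint angles; "joint_vel": joint speeds; "tau": joint torques, N m; "ee_pos": TCP position; "eef_rot": TCP orientation; "force": force on the tool from outside, world axes, zero at the start; "moment": the same for the moment, N m; "grip_width": finger opening in m.
Only numpy, scipy, OpenCV 4.12 (cv2) and the standard library are available. Lean on these libraries where they do the work, as an engineer would, in place of code of your own. Each camera call takes 0.05 s, during which the arm holds its last target. There are 200 camera calls.

### The job

Reset the bench steriliser: take the service key from its stand, push it gently all the way into the key switch on top of the steriliser, turn it clockwise to its stop, turn it back home and withdraw it. Then stand the key back in its stand, fully down, and let go. Do not force the key in or past its stop, and leave the other things where they are.

Things in the scene. Friction and masses are not known exactly. Their poses are not given: they have to be found in the camera images.
- key: Plain steel service key, 50 g, 79 mm long, upright in its stand, bow up. Origin: centre of its lower tip's underside; z up the shank. Bit at the tip: a bar 18 mm along key x, 6 mm along key y, z 0 to 8 mm. Round shank, diameter 6 mm, to z 46; collar, diameter 12 mm, to z 50; flat bow above. A half turn about z gives the same key.
- key_bow (a point): Middle of the key's bow, 64 mm above its tip: a flat disc 30 mm wide along key x (in line with the bit), 9 mm thick along key y between its two flat faces, from z 50 to 79 mm. This is the place to grip.
- stand: Grey plastic block fixed to the table, 60 mm (its x) by 50 mm (its y), 40 mm tall, origin at the centre of its underside. The key stands in it.
- stand_hole (a point): Centre of the mouth of the stand's blind slot, in the middle of its top, 40 mm above the table: 21 mm along stand x by 9 mm along stand y, 30 mm deep (floor 10 mm above the table), 2 mm chamfer. The key's bit lies along the slot.
- steriliser: White bench steriliser, fixed box 220 mm (its x) by 320 mm (its y), top 110 mm above the table; origin: centre of its underside, z up. A closed steel lid with a black handle (up to 145 mm above the table) is on its +y part; on the -y part stands the key switch: a housing 46 mm square, 30 mm tall, with an aluminium face plate.
- switch_mark (a point): Nominal centre of the key slot's mouth, on the face plate's top, 140 mm above the table. The switch was bolted on by hand: the real slot centre is up to 4 mm off this point along the steriliser's x and y each, turned up to 0.04 rad. Slot 20 mm along steriliser x, 8 mm along y, 1 mm chamfer; find it by feel or by eye. Keep pushes under 10 N: a wedged key bears several times that, 60 N spoils it.
- plug (a joint): Turn of the switch's brass plug (rad): 0 home, grows clockwise from above, hard stop at 1.2 (key 1.25 to 1.35 from home): do not force it. A spring drives it home (0.02 N m, 0.08 at the stop). The key's bit passes the 8 mm plate and seats on the plug's floor 24 mm below the mouth; turned, it is caught under the plate and comes out only at home. Play of key in plug 0.1 to 0.2 rad each way.
- jaw_model: Plaster model of a jaw, about 60 mm across, on the rubber mat. Bystander. Origin: centre of its underside.
- tweezers: Steel tweezers, 120 mm long, on the rubber mat. Bystander. Origin: centre of its underside.
- kidney_dish: Steel kidney dish, 170 mm long, 34 mm tall. Bystander. Origin: centre of its underside.
- jar: Glass jar with a steel cap, 48 mm across, 70 mm tall. Bystander. Origin: centre of its underside.
- beaker: Open steel beaker, 70 mm across, 85 mm tall. Bystander. Origin: centre of its underside.
Not all that is in view belongs to the job. Leave any blue look-alike of the key alone. What is shaped like the stand but orange is not meant.

How it is judged:
On the way, in this order (a step that is already met when the one before it is completed fails the run):
1. the key is pushed fully into the switch, the plug still at home (z of key in the frame of steriliser below 0.1195 m and horizontal distance between key and switch_mark below 0.009 m and angle between key's own z axis and vertical below 0.15 rad and value of joint plug below 0.25 rad), for 0.1 s.
2. the key has turned the plug to its stop (value of joint plug above 1.13 rad and horizontal distance between key and switch_mark below 0.009 m), for 0.1 s.
3. the key has been turned back home, still in the switch (value of joint plug below 0.12 rad and horizontal distance between key and switch_mark below 0.009 m and z of key in the frame of steriliser below 0.132 m), for 0.1 s.
4. the key is withdrawn from the switch (z of key in the frame of steriliser above 0.142 m), for 0.1 s.
At the end, for the whole second after the job is handed in: The key stands in its stand again, released and at rest, within 3.5 mm of the slot's floor, within 5 mm of its centre and tilted less than 0.2 rad, and the switch's plug is home (within 0.12 rad) (z of key in the frame of stand between 0.007 and 0.0135 m and horizontal distance between key and stand below 0.005 m and angle between key's own z axis and vertical below 0.2 rad and linear speed of key below 0.02 m/s and value of joint plug below 0.12 rad); the robot touches nothing.
It fails at once if the key is forced: more than 60 N of contact between key and key switch (contact force between key and switch above 60 N).
It fails at once if the plug is forced past its stop (beyond 1.26 rad) (value of joint plug above 1.26 rad).
It fails at once if a bystander (jaw model, tweezers, kidney dish, jar, beaker) is moved more than 20 mm (distance of any of jaw_model, tweezers, kidney_dish, jar, beaker from where it was at the start of the episode above 0.02 m).
It also fails if it takes over 72 s, if anything falls off the work surface, if the arm or the gripper's body presses on something with over 40 N, if the wrist force passes 120 N, or if a joint passes its speed limit or range.

## Working session

There is one attempt and no reset: what is moved stays moved. The work goes in short steps, Python scripts to look and compute and a tool call to move; the robot and the scene stay as the last step left them, time stands still between calls to the robot, and variables do not carry over. Pictures are saved under pics/ and viewed, about 8 in all and at most 12, crops included, and the job is handed in when it is done.

Besides the shell and the picture viewer there is one more tool, called after "Emit:" as a command line: name --argument value ..., lists and objects as JSON in quotes. play_rows: Moves the arm, as the interface text tells. Its arguments: {"type":"object","properties":{"commands":{"type":"array","items":{"type":"object","properties":{"dx":{"type":"number"},"dy":{"type":"number"},"dz":{"type":"number"},"ax":{"type":"number"},"ay":{"type":"number"},"az":{"type":"number"}}}},"claw":{"type":"number"},"squeeze":{"type":"number"}},"required":["commands"]}

```bash
mkdir -p pics; cat > h.py <<'E'
import numpy as np, cv2
from station import ctrl, viewer, workorder
from scipy.spatial.transform import Rotation as R
def T_tool():
    o=ctrl.get_obs(); T=np.eye(4); T[:3,:3]=R.from_euler('xyz',o['eef_rot']).as_matrix(); T[:3,3]=o['ee_pos']; return T
def cam(name):
    m=viewer.camera_model(name); P=T_tool()@np.array(m['T_tool_cam']) if name=='wrist' else np.array(m['pose'])
    return np.array(m['K'],float),np.array(m['dist_coeffs'],float),P
def ray(c,uv):
    K,d,P=c; p=cv2.undistortPoints(np.array(uv,float).reshape(-1,1,2),K,d).reshape(-1,2)
    return P[:3,3],(P[:3,:3]@np.c_[p,np.ones(len(p))].T).T
def onz(c,uv,z):
    o,r=ray(c,uv); return o+r*((z-o[2])/r[:,2])[:,None]
def proj(c,X):
    K,d,P=c; Q=np.linalg.inv(P); return cv2.projectPoints(np.array(X,float).reshape(-1,3),cv2.Rodrigues(Q[:3,:3])[0],Q[:3,3],K,d)[0].reshape(-1,2)
def shot(name,f):
    c=cam(name); im=cv2.cvtColor(np.array(viewer.camera(name)),cv2.COLOR_RGB2BGR); cv2.imwrite('pics/'+f,im); return c,im
E
python3 - <<'E'
from h import *
for n in('top','scene'):
    c,im=shot(n,n+'0.png'); print(n,c[0].round(1).tolist(),c[1],c[2].round(3).tolist())
print(ctrl.get_obs()); m=viewer.camera_model('wrist');print(m)
E
```

```text
top [[506.3, 0.0, 282.3], [0.0, 506.3, 212.8], [0.0, 0.0, 1.0]] [-0.08337577  0.          0.          0.          0.        ] [[0.037, -0.976, 0.216, 0.257], [-0.999, -0.038, 0.002, -0.108], [0.006, -0.216, -0.976, 1.315], [0.0, 0.0, 0.0, 1.0]]
scene [[528.3, 0.0, 283.2], [0.0, 528.3, 215.9], [0.0, 0.0, 1.0]] [-0.02699588  0.          0.          0.          0.        ] [[0.833, 0.409, -0.374, 0.966], [0.553, -0.592, 0.586, -0.772], [0.018, -0.695, -0.719, 0.931], [0.0, 0.0, 0.0, 1.0]]
{'time_s': 0.1, 'qpos': array([ 1.05637429e+00,  3.00411499e-01,  1.52149459e+00,  3.93066244e-05,
        1.32072605e+00, -6.65733327e-02]), 'joint_vel': array([-0.00105795, -0.00250511, -0.00049292,  0.00030666,  0.00026309,
       -0.00171287]), 'tau': array([ 6.31198986e-07, -5.32646406e+01, -3.53284800e+01,  7.08723301e-02,
        2.34432926e-02, -3.34648780e-05]), 'ee_pos': array([0.23803505, 0.49557348, 0.21295561]), 'eef_rot': array([-3.14055801e+00, -1.07140270e-04,  2.69373415e+00]), 'force': array([ 0.01079962, -0.50590756,  0.48895795]), 'moment': array([-0.00281728, -0.01246458, -0.00734603]), 'grip_width': 0.09389293185400266}
{'K': array([[328.30072844,   0.        , 280.16314316],
       [  0.        , 328.30072844, 210.00761725],
       [  0.        ,   0.        ,   1.        ]]), 'dist_coeffs': array([-0.00522261,  0.        ,  0.        ,  0.        ,  0.        ]), 'T_tool_cam': array([[-3.79577962e-04, -9.68042538e-01, -2.50785767e-01,
         7.30941845e-02],
       [ 9.99999926e-01, -3.82518540e-04, -3.70185097e-05,
        -5.33337829e-04],
       [-6.00947133e-05, -2.50785762e-01,  9.68042612e-01,
        -1.70981655e-01],
       [ 0.00000000e+00,  0.00000000e+00,  0.00000000e+00,
         1.00000000e+00]])}
```

View pics/top0.png

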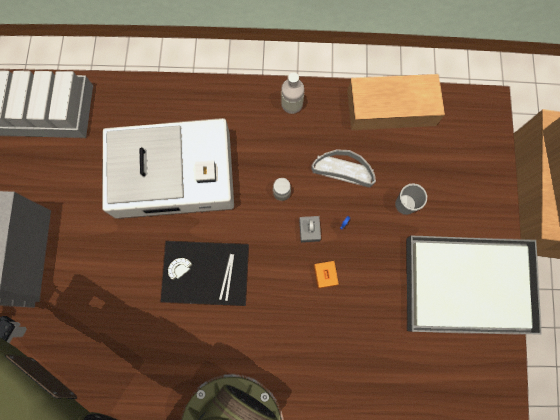

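View pics/scene0.png

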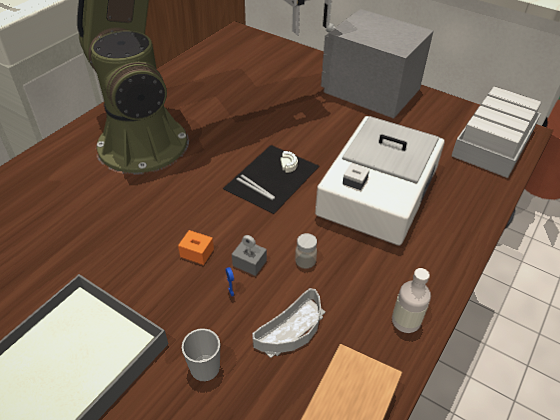

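The top view shows the grey stand with the steel key at (311,228) and the steriliser switch at (205,172). Things that could be mistaken for them are the blue key at (345,222) and the orange stand at (327,274). I choose the steel key in the grey stand and will check it in a close crop.

```bash
python3 - <<'E'
from h import *
a=cv2.imread('pics/top0.png'); b=cv2.imread('pics/scene0.png')
r=lambda i,x,y,w,h,s:cv2.resize(i[y:y+h,x:x+w],None,fx=s,fy=s,interpolation=cv2.INTER_CUBIC)
o=np.zeros((600,800,3),np.uint8)
t=r(a,295,205,65,50,6); o[:300,:390]=t
t=r(a,180,150,65,50,6); o[:300,400:790]=t
t=r(b,225,225,65,50,6); o[300:,:390]=t
t=r(b,330,155,65,50,6); o[300:,400:790]=t
cv2.imwrite('pics/crop.png',o)
c=cam('top')
print(onz(c,[(311,220),(204,165)],.08)); 
# steriliser top outline
hsv=cv2.cvtColor(a,cv2.COLOR_BGR2HSV); m=((hsv[...,1]<60)&(hsv[...,2]>90)).astype(np.uint8); m=cv2.morphologyEx(m,cv2.MORPH_OPEN,np.ones((5,5)))
for k in cv2.findContours(m,0,2)[0]:
    if cv2.pointPolygonTest(k,(168,165),False)>0:
        box=cv2.boxPoints(cv2.minAreaRect(k)); print(box); ap=cv2.approxPolyDP(k,4,True).reshape(-1,2); print(ap.tolist()); print(onz(c,ap,.11).round(4).tolist())
E
```

```text
[[ 0.51442264 -0.17755973  0.08      ]
 [ 0.64736729  0.09926711  0.08      ]]
[[ 95.65049 127.996  ]
 [227.69182 117.51654]
 [234.88885 208.19931]
 [102.84752 218.67877]]
[[225, 119], [103, 129], [102, 208], [124, 217], [150, 208], [178, 206], [187, 212], [201, 206], [233, 207]]
[[0.7626, 0.0497, 0.11], [0.7252, 0.3612, 0.11], [0.5184, 0.339, 0.11], [0.4979, 0.2815, 0.11], [0.523, 0.2193, 0.11], [0.5306, 0.1506, 0.11], [0.5164, 0.1272, 0.11], [0.5328, 0.094, 0.11], [0.5333, 0.0155, 0.11]]
```

View pics/crop.png

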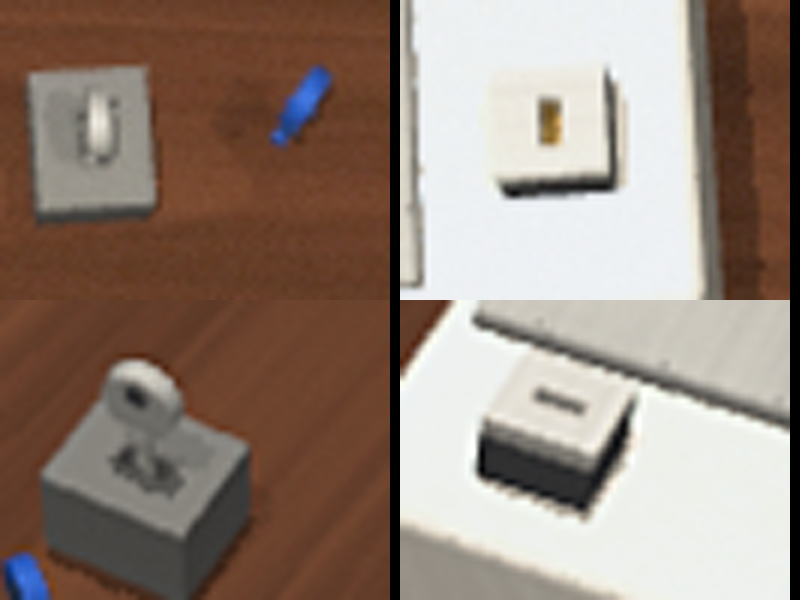

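Crops: the steel bow points along the stand's slot, bow top at about (311,223). The switch slot is at about (204.8,170.2). The choice is confirmed.

```bash
python3 - <<'E'
from h import *
c=cam('top')
s=onz(c,[(300,217),(319.5,216.2),(320.8,239.2),(300.8,240)],.04); print(s.round(4).tolist(),s.mean(0)); 
print('dims',[np.linalg.norm(s[i]-s[(i+1)%4]).round(4) for i in range(4)])
v=s[0]+s[1]-s[2]-s[3]; print('stand yaw',np.arctan2(v[1],v[0]))
print('bow top',onz(c,[(311.3,223)],.085), 'slot',onz(c,[(204.8,170.2)],.14), onz(c,[(193,161),(261,161)],.14))
k=s.mean(0); T=T_tool(); print('delta tool', T[:3,:3].T@(np.array([k[0],k[1],.2])-T[:3,3]), 'T',T[:3,:3].round(3).tolist())
E
```

```text
[[0.5296, -0.1513, 0.04], [0.5336, -0.2015, 0.04], [0.4737, -0.2061, 0.04], [0.4697, -0.1551, 0.04]] [ 0.50162638 -0.17848418  0.04      ]
dims [np.float64(0.0504), np.float64(0.0601), np.float64(0.0511), np.float64(0.06)]
stand yaw 0.0704881638335832
bow top [[ 0.50581989 -0.17821426  0.085     ]] slot [[0.61530138 0.08627378 0.14      ]] [[ 0.63763276  0.1168222   0.14      ]
 [ 0.64380155 -0.04893802  0.14      ]]
delta tool [-0.52948781 -0.49342154  0.01340941] T [[-0.901, 0.433, -0.001], [0.433, 0.901, -0.001], [0.0, -0.001, -1.0]]
```

Emit:
play_rows --commands '[{"dx": -0.0294,"dy": -0.0274},{"dx": -0.0294,"dy": -0.0274},{"dx": -0.0294,"dy": -0.0274},{"dx": -0.0294,"dy": -0.0274},{"dx": -0.0294,"dy": -0.0274}]' --claw 0.5 --squeeze 40

```text
validation failed for argument at $.co...
```

Emit:
play_rows --commands '[{"dx": -0.0294,"dy": -0.0274},{"dx": -0.0294,"dy": -0.0274},{"dx": -0.0294,"dy": -0.0274},{"dx": -0.0294,"dy": -0.0274},{"dx": -0.0294,"dy": -0.0274}]'

```text
validation failed for argument at $.co...
```

Emit:
play_rows --commands '[{"dx": -0.0294,"dy": -0.0274},{"dx": -0.0294,"dy": -0.0274},{"dx": -0.0294,"dy": -0.0274},{"dx": -0.0294,"dy": -0.0274},{"dx": -0.0294,"dy": -0.0274}]'

```text
validation failed for argument at $.co...
```

Emit:
play_rows --commands '[{"az": -6},{"az": -6},{"az": -6},{"az": -6},{"az": -5}]'

```text
validation failed for argument at $.co...
```

Emit:
play_rows --commands '[{"dx": -0.0294,"dy": -0.0274,"dz": 0,"ax": 0,"ay": 0,"az": 0},{"dx": -0.0294,"dy": -0.0274,"dz": 0,"ax": 0,"ay": 0,"az": 0},{"dx": -0.0294,"dy": -0.0274,"dz": 0,"ax": 0,"ay": 0,"az": 0},{"dx": -0.0294,"dy": -0.0274,"dz": 0,"ax": 0,"ay": 0,"az": 0},{"dx": -0.0294,"dy": -0.0274,"dz": 0,"ax": 0,"ay": 0,"az": 0}]' --claw 0.5 --squeeze 40

```text
time_s: 0.52
ee_pos: [0.31, 0.3058, 0.2099]
eef_rot: [-3.136, -0.002, 2.703]
force: [1.3, -0.0, 0.6]
grip_width: 0.0643
```

Emit:
play_rows --commands '[{"dx": -0.029,"dy": -0.0275,"dz": 0,"ax": 0,"ay": 0,"az": 0},{"dx": -0.029,"dy": -0.0275,"dz": 0,"ax": 0,"ay": 0,"az": 0},{"dx": -0.029,"dy": -0.0275,"dz": 0,"ax": 0,"ay": 0,"az": 0},{"dx": -0.029,"dy": -0.0275,"dz": 0,"ax": 0,"ay": 0,"az": 0},{"dx": -0.029,"dy": -0.0275,"dz": 0,"ax": 0,"ay": 0,"az": 0}]'

```text
time_s: 0.93
ee_pos: [0.3829, 0.1105, 0.21]
eef_rot: [-3.136, -0.002, 2.705]
force: [1.1, 1.1, 0.7]
grip_width: 0.0471
```

Emit:
play_rows --commands '[{"dx": -0.029,"dy": -0.0275,"dz": 0,"ax": 0,"ay": 0,"az": 0},{"dx": -0.029,"dy": -0.0275,"dz": 0,"ax": 0,"ay": 0,"az": 0},{"dx": -0.029,"dy": -0.0275,"dz": 0,"ax": 0,"ay": 0,"az": 0},{"dx": -0.029,"dy": -0.0275,"dz": 0,"ax": 0,"ay": 0,"az": 0},{"dx": -0.029,"dy": -0.0275,"dz": 0,"ax": 0,"ay": 0,"az": 0}]'

```text
time_s: 1.35
ee_pos: [0.4561, -0.0848, 0.2106]
eef_rot: [-3.137, -0.001, 2.704]
force: [0.5, 0.6, 0.6]
grip_width: 0.0472
```

Emit:
play_rows --commands '[{"dx": 0,"dy": 0,"dz": 0,"ax": 0,"ay": 0,"az": -6},{"dx": 0,"dy": 0,"dz": 0,"ax": 0,"ay": 0,"az": -6},{"dx": 0,"dy": 0,"dz": 0,"ax": 0,"ay": 0,"az": -6},{"dx": 0,"dy": 0,"dz": 0,"ax": 0,"ay": 0,"az": -6},{"dx": 0,"dy": 0,"dz": 0,"ax": 0,"ay": 0,"az": -5}]'

```text
time_s: 1.77
ee_pos: [0.4567, -0.0934, 0.2083]
eef_rot: [-3.138, -0.008, -3.065]
force: [-1.2, 0.6, 0.2]
grip_width: 0.0469
```

Emit:
play_rows --commands '[{"dx": -0.013,"dy": -0.029,"dz": 0.01,"ax": 0,"ay": 0,"az": 0},{"dx": -0.013,"dy": -0.029,"dz": 0.01,"ax": 0,"ay": 0,"az": 0},{"dx": -0.013,"dy": -0.029,"dz": 0.01,"ax": 0,"ay": 0,"az": 0},{"dx": 0,"dy": 0,"dz": 0,"ax": 0,"ay": 0,"az": 0},{"dx": 0,"dy": 0,"dz": 0,"ax": 0,"ay": 0,"az": 0}]'

```text
time_s: 2.18
ee_pos: [0.5038, -0.1801, 0.1761]
eef_rot: [-3.139, -0.008, -3.056]
force: [0.3, 0.2, 1.0]
grip_width: 0.0472
```

```bash
python3 - <<'E'
from h import *
c,im=shot('wrist','w1.png'); o=ctrl.get_obs(); print(o['ee_pos'],o['eef_rot'],o['qpos'])
print(proj(c,[[.5016,-.1785,.04],[.5016,-.1785,.089]]))
E
```

```text
[ 0.50359187 -0.17989966  0.17596402] [-3.13948175 -0.00871464 -3.05538185] [-0.40864779  0.30387274  1.60590142 -0.00634332  1.23849146 -2.06357477]
[[282.58622368 202.79112622]
 [282.93383978 216.09306339]]
```

View pics/w1.png

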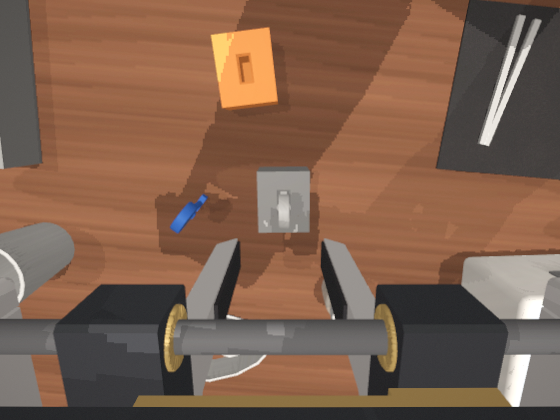

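The close view shows the grey stand centred at about (283,203) and the bow at (284,210), which agrees with the projected estimate. The orange stand is at (245,68) and the blue key at (188,214), both well clear.

```bash
python3 - <<'E'
from h import *
c=cam('wrist'); im=cv2.imread('pics/w1.png'); h=cv2.cvtColor(im,cv2.COLOR_BGR2HSV)
roi=np.zeros(im.shape[:2],np.uint8); roi[160:240,248:318]=1
m=((h[...,1]<50)&(h[...,2]>115)).astype(np.uint8)*roi
k=max(cv2.findContours(cv2.morphologyEx(m,cv2.MORPH_CLOSE,np.ones((7,7))),0,2)[0],key=cv2.contourArea)
r=cv2.minAreaRect(k); print(r); b=cv2.boxPoints(r); w=onz(c,b,.04); print(w.round(4).tolist(),w.mean(0),[np.linalg.norm(w[i]-w[i-1]).round(4) for i in range(4)])
for i in range(2): d=w[i+1]-w[i]; print(np.arctan2(d[1],d[0]))
m2=((h[...,1]<60)&(h[...,2]>185)).astype(np.uint8)*roi
k=max(cv2.findContours(m2,0,2)[0],key=cv2.contourArea); r=cv2.minAreaRect(k); print(r, onz(c,[r[0]],.082)); 
E
```

```text
((283.0, 201.5), (61.0, 52.0), 90.0)
[[0.4729, -0.2049, 0.04], [0.4688, -0.1563, 0.04], [0.5284, -0.1499, 0.04], [0.5328, -0.2008, 0.04]] [ 0.50072365 -0.17794317  0.04      ] [np.float64(0.06), np.float64(0.0488), np.float64(0.06), np.float64(0.0511)]
1.656831386168219
0.10712841177453176
((283.0, 210.5), (21.0, 10.0), 90.0) [[ 0.49840391 -0.17844118  0.082     ]]
```

Emit:
play_rows --commands '[{"dx": 0.0025,"dy": 0.0017,"dz": 0.02,"ax": 0,"ay": -0.5,"az": 0},{"dx": 0,"dy": 0,"dz": 0.025,"ax": 0,"ay": 0,"az": 0},{"dx": 0,"dy": 0,"dz": 0.025,"ax": 0,"ay": 0,"az": 0},{"dx": 0,"dy": 0,"dz": 0.02,"ax": 0,"ay": 0,"az": 0},{"dx": 0,"dy": 0,"dz": 0,"ax": 0,"ay": 0,"az": 0}]'

```text
time_s: 2.65
ee_pos: [0.5006, -0.1754, 0.0861]
eef_rot: [-3.137, 0.005, -3.053]
force: [-0.7, 0.4, -0.4]
grip_width: 0.0471
```

```bash
python3 - <<'E'
from h import *
o=ctrl.get_obs(); print(o['ee_pos'],o['eef_rot'],o['force'],o['moment'])
E
```

```text
[ 0.50061412 -0.17539833  0.08612174] [-3.13723433  0.00521367 -3.05298967] [-0.70078213  0.44805301 -0.44624138] [ 0.07077317  0.02431793 -0.0360495 ]
```

Emit:
play_rows --commands '[{"dx": 0,"dy": -0.0025,"dz": 0.008,"ax": -0.25,"ay": 0.3,"az": 0},{"dx": 0,"dy": 0,"dz": 0.008,"ax": 0,"ay": 0,"az": 0},{"dx": 0,"dy": 0,"dz": 0,"ax": 0,"ay": 0,"az": 0},{"dx": 0,"dy": 0,"dz": 0,"ax": 0,"ay": 0,"az": 0},{"dx": 0,"dy": 0,"dz": 0,"ax": 0,"ay": 0,"az": 0}]'

```text
time_s: 3.07
ee_pos: [0.502, -0.1771, 0.073]
eef_rot: [-3.14, 0.003, -3.051]
force: [0.9, 0.7, 0.2]
grip_width: 0.047
```

Emit:
play_rows --commands '[{"dx": 0,"dy": -0.001,"dz": 0.002,"ax": 0,"ay": 0,"az": 0},{"dx": 0,"dy": 0,"dz": 0,"ax": 0,"ay": 0,"az": 0},{"dx": 0,"dy": 0,"dz": 0,"ax": 0,"ay": 0,"az": 0},{"dx": 0,"dy": 0,"dz": 0,"ax": 0,"ay": 0,"az": 0},{"dx": 0,"dy": 0,"dz": 0,"ax": 0,"ay": 0,"az": 0}]'

```text
time_s: 3.48
ee_pos: [0.5031, -0.1787, 0.0729]
eef_rot: [-3.139, 0.006, -3.051]
force: [0.2, 0.1, -0.5]
grip_width: 0.0473
```

Emit:
play_rows --commands '[{"dx": 0,"dy": 0,"dz": 0,"ax": 0,"ay": 0,"az": 0},{"dx": 0,"dy": 0,"dz": 0,"ax": 0,"ay": 0,"az": 0},{"dx": 0,"dy": 0,"dz": 0,"ax": 0,"ay": 0,"az": 0},{"dx": 0,"dy": 0,"dz": 0,"ax": 0,"ay": 0,"az": 0},{"dx": 0,"dy": 0,"dz": 0,"ax": 0,"ay": 0,"az": 0}]' --claw 0 --squeeze 10

```text
time_s: 3.9
ee_pos: [0.5031, -0.1786, 0.073]
eef_rot: [-3.139, 0.006, -3.051]
force: [0.2, -0.0, 0.7]
grip_width: 0.0173
```

Emit:
play_rows --commands '[{"dx": 0,"dy": 0,"dz": 0,"ax": 0,"ay": 0,"az": 0},{"dx": 0,"dy": 0,"dz": 0,"ax": 0,"ay": 0,"az": 0},{"dx": 0,"dy": 0,"dz": 0,"ax": 0,"ay": 0,"az": 0},{"dx": 0,"dy": 0,"dz": 0,"ax": 0,"ay": 0,"az": 0},{"dx": 0,"dy": 0,"dz": 0,"ax": 0,"ay": 0,"az": 0}]' --squeeze 45

```text
time_s: 4.32
ee_pos: [0.5031, -0.1786, 0.073]
eef_rot: [-3.139, 0.006, -3.051]
force: [-0.5, -0.5, 0.2]
grip_width: 0.0084
```

```bash
python3 - <<'E'
from h import *
o=ctrl.get_obs(); print({k:np.round(v,4) for k,v in o.items()})
E
```

```text
{'time_s': np.float64(4.3167), 'qpos': array([-4.0990e-01,  4.2170e-01,  1.7100e+00,  3.0000e-04,  1.0032e+00,
       -2.0710e+00]), 'joint_vel': array([ 0.0002,  0.0001, -0.0005,  0.0008, -0.0007, -0.0007]), 'tau': array([ 5.10000e-03, -5.44859e+01, -2.97350e+01, -3.91000e-02,
        3.67000e-02, -3.00000e-04]), 'ee_pos': array([ 0.5031, -0.1786,  0.073 ]), 'eef_rot': array([-3.1386,  0.006 , -3.0514]), 'force': array([-0.5153, -0.4556,  0.1941]), 'moment': array([ 0.0636, -0.003 , -0.0069]), 'grip_width': np.float64(0.0084)}
```

Emit:
play_rows --commands '[{"dx": 0,"dy": 0,"dz": -0.01,"ax": 0,"ay": 0,"az": 0},{"dx": 0,"dy": 0,"dz": -0.015,"ax": 0,"ay": 0,"az": 0},{"dx": 0,"dy": 0,"dz": -0.02,"ax": 0,"ay": 0,"az": 0},{"dx": 0,"dy": 0,"dz": -0.04,"ax": 0,"ay": 0,"az": 0},{"dx": 0,"dy": 0,"dz": -0.04,"ax": 0,"ay": 0,"az": 0}]'

```text
time_s: 4.73
ee_pos: [0.499, -0.1769, 0.1968]
eef_rot: [3.138, -0.007, -3.051]
force: [-0.4, -0.2, 0.2]
grip_width: 0.0085
```

Emit:
play_rows --commands '[{"dx": 0,"dy": 0,"dz": -0.03,"ax": 0,"ay": 0,"az": 0},{"dx": 0,"dy": 0,"dz": -0.025,"ax": 0,"ay": 0,"az": 0},{"dx": 0,"dy": 0,"dz": 0,"ax": 0,"ay": 0,"az": 0},{"dx": 0,"dy": 0,"dz": 0,"ax": 0,"ay": 0,"az": 0},{"dx": 0,"dy": 0,"dz": 0,"ax": 0,"ay": 0,"az": 0}]'

```text
time_s: 5.15
ee_pos: [0.5002, -0.1774, 0.2668]
eef_rot: [-3.138, 0.007, -3.051]
force: [0.1, -0.5, -0.8]
grip_width: 0.0085
```

```bash
python3 - <<'E'
from h import *
o=ctrl.get_obs(); print({k:np.round(v,4) for k,v in o.items()})
c,im=shot('wrist','w2.png'); cv2.imwrite('pics/w2c.png',cv2.resize(im[60:420,130:430],None,fx=1.6,fy=1.6))
t=cam('top'); T=T_tool(); print(proj(c,[T[:3,3]+T[:3,2]*.063]))
a=cv2.imread('pics/top0.png')
# switch plate corners, sub-crop estimates (top view) at z=.14
uv=np.array([(400+100,68),(400+207,68),(400+207,178),(400+98,180)],float); p=np.c_[180+(uv[:,0]-400)/6,150+uv[:,1]/6]
w=onz(t,p,.14); print(w.round(4).tolist(),w.mean(0),[np.linalg.norm(w[i]-w[i-1]).round(4) for i in range(4)])
E
```

```text
{'time_s': np.float64(5.15), 'qpos': array([-4.0990e-01,  2.1590e-01,  1.5021e+00,  4.0000e-04,  1.4164e+00,
       -2.0710e+00]), 'joint_vel': array([-0.0002, -0.0008,  0.0148, -0.0006, -0.003 , -0.    ]), 'tau': array([ 1.11000e-02, -5.02331e+01, -3.71317e+01, -4.91000e-02,
        1.88100e-01, -1.00000e-04]), 'ee_pos': array([ 0.5002, -0.1774,  0.2668]), 'eef_rot': array([-3.1384,  0.0065, -3.0514]), 'force': array([ 0.1156, -0.5298, -0.7897]), 'moment': array([ 0.0279, -0.0114,  0.0235]), 'grip_width': np.float64(0.0085)}
[[280.68994364 225.95269493]]
[[0.6371, 0.1078, 0.14], [0.6387, 0.0642, 0.14], [0.5923, 0.0611, 0.14], [0.5899, 0.105, 0.14]] [0.61450221 0.08452569 0.14      ] [np.float64(0.0473), np.float64(0.0436), np.float64(0.0465), np.float64(0.044)]
```

View pics/w2c.png

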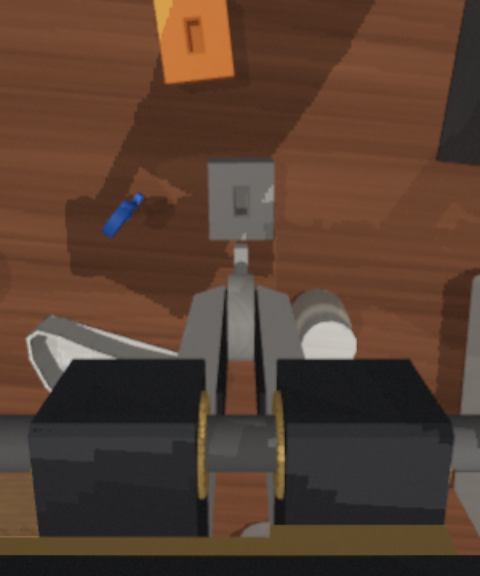

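The key is held, bit tip seen at about (281,219) in the full frame. The empty grey slot is visible behind it, and the jar and dish are undisturbed.

Emit:
play_rows --commands '[{"dx": -0.015,"dy": 0.028,"dz": 0,"ax": 0,"ay": 0,"az": 0},{"dx": -0.0194,"dy": 0.036,"dz": 0,"ax": 0,"ay": 0,"az": 0},{"dx": -0.0194,"dy": 0.036,"dz": 0,"ax": 0,"ay": 0,"az": 0},{"dx": -0.0194,"dy": 0.036,"dz": 0,"ax": 0,"ay": 0,"az": 0},{"dx": -0.0194,"dy": 0.036,"dz": 0,"ax": 0,"ay": 0,"az": 0}]'

```text
time_s: 5.62
ee_pos: [0.5759, 0.0022, 0.2603]
eef_rot: [-3.14, -0.004, -3.063]
force: [0.1, -0.9, 0.2]
grip_width: 0.0086
```

Emit:
play_rows --commands '[{"dx": -0.0194,"dy": 0.036,"dz": 0,"ax": 0,"ay": 0,"az": 0},{"dx": -0.0194,"dy": 0.036,"dz": 0,"ax": 0,"ay": 0,"az": 0},{"dx": -0.004,"dy": 0.008,"dz": 0,"ax": 0,"ay": 0,"az": 0},{"dx": 0,"dy": 0,"dz": 0,"ax": 0,"ay": 0,"az": 0},{"dx": 0,"dy": 0,"dz": 0,"ax": 0,"ay": 0,"az": 0}]'

```text
time_s: 6.03
ee_pos: [0.6117, 0.0949, 0.2515]
eef_rot: [-3.141, -0.017, -3.055]
force: [-0.3, -0.2, 0.1]
grip_width: 0.0091
```

```bash
python3 - <<'E'
from h import *
o=ctrl.get_obs(); print({k:np.round(v,4) for k,v in o.items() if k in('ee_pos','eef_rot','force','moment')})
c,im=shot('wrist','w3.png'); cv2.imwrite('pics/w3c.png',cv2.resize(im[110:310,180:380],None,fx=3,fy=3,interpolation=cv2.INTER_CUBIC))
T=T_tool()
for X in [(-.009,0,.063),(.009,0,.063),(0,0,.063)]: print('tip',proj(c,[(T@np.r_[X,1])[:3]]))
print(proj(c,[[.615,.0855,.14]]))
E
```

```text
{'ee_pos': array([0.6117, 0.0949, 0.2515]), 'eef_rot': array([-3.1411, -0.0167, -3.0553]), 'force': array([-0.3158, -0.1832,  0.1468]), 'moment': array([ 0.0348, -0.0334, -0.0123])}
tip [[279.83658624 237.6121534 ]]
tip [[279.83840529 214.55178388]]
tip [[279.83748526 226.18873434]]
[[269.74258028 214.86106099]]
```

View pics/w3c.png

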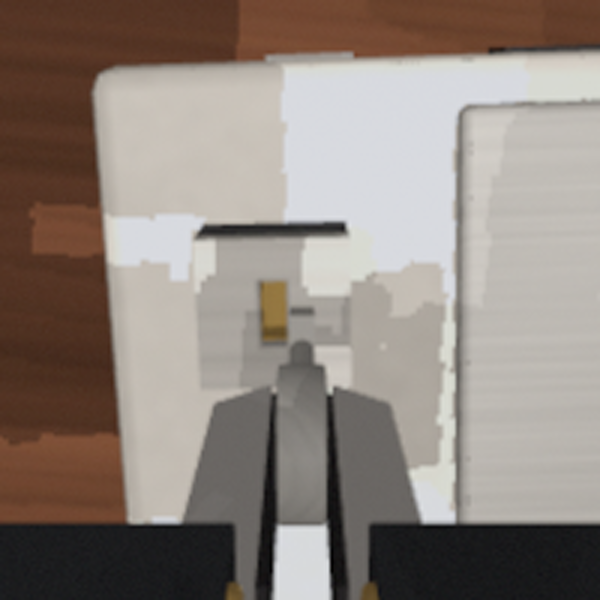

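The view shows the brass slot at crop (260–289, 282–342), full frame about (271.5,214). The key's bit end is at crop (302,312), just right of it.

```bash
python3 - <<'E'
from h import *
im=cv2.imread('pics/w3.png'); c=cam('wrist'); T=T_tool(); h=cv2.cvtColor(im,cv2.COLOR_BGR2HSV)
m=((h[...,1]>90)&(h[...,0]>12)&(h[...,0]<32)).astype(np.uint8); m[:195]=0;m[235:]=0;m[:,:255]=0;m[:,285:]=0
k=max(cv2.findContours(m,0,2)[0],key=cv2.contourArea); print(cv2.boundingRect(k),cv2.minAreaRect(k))
f=lambda x,y:(180+x/3-.33,110+y/3-.33)
w=onz(c,[f(260,282),f(289,282),f(289,343),f(261,343)],.14); print('slot',w.round(4).tolist(),w.mean(0))
b=onz(c,[f(302,314)],T[2,3]-.063); print('bit end',b,'tool',np.linalg.inv(T)@np.r_[b[0],1])
# plate edges
p=onz(c,[f(196,237),f(347,237)],.14); print('plate',p,np.arctan2(*(p[1]-p[0])[[1,0]])-np.pi/2)
s=onz(c,[f(110,70),f(590,55)],.11); print('ster edge',s,np.arctan2(*(s[1]-s[0])[[1,0]])-np.pi/2)
l=onz(c,[f(461,120),f(459,500)],.113); print('lid',l,np.arctan2(*(l[1]-l[0])[[1,0]]))
E
```

```text
(267, 204, 8, 20) ((270.5, 213.5), (19.0, 7.0), 90.0)
slot [[0.6049, 0.0811, 0.14], [0.6041, 0.0897, 0.14], [0.6228, 0.0912, 0.14], [0.6235, 0.0829, 0.14]] [0.61382842 0.08621775 0.14      ]
bit end [[0.60119281 0.09322733 0.18849085]] tool [ 9.33645045e-03 -1.60782847e-04  6.31665914e-02  1.00000000e+00]
plate [[0.59306113 0.06152924 0.14      ]
 [0.58931254 0.10542225 0.14      ]] 0.08519626133469305
ster edge [[0.54840036 0.02898839 0.11      ]
 [0.53122511 0.17668653 0.11      ]] 0.11576621297194878
lid [[0.55418908 0.13886129 0.113     ]
 [0.68110814 0.15389857 0.113     ]] 0.11792955507557396
```

Emit:
play_rows --commands '[{"dx": -0.0014,"dy": -0.0088,"dz": 0.01,"ax": 0,"ay": -0.95,"az": 0},{"dx": 0,"dy": 0,"dz": 0.013,"ax": 0,"ay": 0,"az": 0},{"dx": 0,"dy": 0,"dz": 0.013,"ax": 0,"ay": 0,"az": 0},{"dx": 0,"dy": 0,"dz": 0,"ax": 0,"ay": 0,"az": 0},{"dx": 0,"dy": 0,"dz": 0,"ax": 0,"ay": 0,"az": 0}]'

```text
time_s: 6.5
ee_pos: [0.612, 0.0774, 0.2147]
eef_rot: [-3.14, 0.0, -3.064]
force: [-0.3, 0.6, -0.1]
grip_width: 0.0085
```

```bash
cat > st.py <<'E'
from h import *
import sys
o=ctrl.get_obs(); T=T_tool(); tip=(T@[0,0,.063,1])[:3]; yaw=(o['eef_rot'][2]+np.pi+1)%(2*np.pi)-1
print('t',round(o['time_s'],2),'tip',tip.round(4),'rpy',o['eef_rot'].round(4),'keyyaw',round(yaw,4),'F',o['force'].round(2),'M',o['moment'].round(3),'w',round(o['grip_width'],4))
goal=np.array([.6138,.0862,tip[2]]) if len(sys.argv)<2 else np.array([float(v) for v in sys.argv[1:3]]+[tip[2]])
print('tool delta',(T[:3,:3].T@(goal-tip)).round(4),'ay',np.degrees(o['eef_rot'][1]).round(2),'ax',np.degrees(((np.pi-o['eef_rot'][0])+np.pi)%(2*np.pi)-np.pi).round(2))
E
python3 st.py
```

```text
t 6.5 tip [0.612  0.0774 0.1517] rpy [-3.1402e+00  1.0000e-04 -3.0635e+00] keyyaw 0.0781 F [-0.32  0.59 -0.1 ] M [ 0.069 -0.002  0.021] w 0.0085
tool delta [-0.0025  0.0087 -0.    ] ay 0.0 ax -0.08
```

Emit:
play_rows --commands '[{"dx": -0.001,"dy": 0.004,"dz": 0,"ax": 0,"ay": 0,"az": -0.4},{"dx": -0.001,"dy": 0.003,"dz": 0,"ax": 0,"ay": 0,"az": 0},{"dx": 0,"dy": 0,"dz": 0,"ax": 0,"ay": 0,"az": 0},{"dx": 0,"dy": 0,"dz": 0,"ax": 0,"ay": 0,"az": 0},{"dx": 0,"dy": 0,"dz": 0,"ax": 0,"ay": 0,"az": 0}]'

```text
time_s: 6.92
ee_pos: [0.6139, 0.0834, 0.2178]
eef_rot: [-3.14, 0.003, -3.058]
force: [0.4, 0.2, -0.6]
grip_width: 0.0085
```

```bash
python3 st.py
```

```text
t 6.92 tip [0.6141 0.0833 0.1548] rpy [-3.1401  0.0033 -3.0581] keyyaw 0.0835 F [ 0.45  0.18 -0.64] M [-0.02  -0.024  0.038] w 0.0085
tool delta [ 0.0001  0.0029 -0.    ] ay 0.19 ax -0.09
```

Emit:
play_rows --commands '[{"dx": 0,"dy": 0.0028,"dz": 0.002,"ax": 0,"ay": 0,"az": 0},{"dx": 0,"dy": 0,"dz": 0,"ax": 0,"ay": 0,"az": 0},{"dx": 0,"dy": 0,"dz": 0,"ax": 0,"ay": 0,"az": 0},{"dx": 0,"dy": 0,"dz": 0,"ax": 0,"ay": 0,"az": 0},{"dx": 0,"dy": 0,"dz": 0,"ax": 0,"ay": 0,"az": 0}]'

```text
time_s: 7.33
ee_pos: [0.6138, 0.0869, 0.2161]
eef_rot: [-3.14, 0.004, -3.057]
force: [0.6, 0.1, -0.5]
grip_width: 0.0086
```

```bash
python3 st.py; python3 - <<'E'
from h import *
c,im=shot('wrist','w4.png'); cv2.imwrite('pics/w4c.png',cv2.resize(im[190:270,230:330],None,fx=6,fy=6,interpolation=cv2.INTER_CUBIC))
T=T_tool()
for X in [(-.009,0,.063),(.009,0,.063),(.009,0,.055)]: print('tip',(proj(c,[(T@np.r_[X,1])[:3]])-[230,190])*6)
print((proj(c,[[.6138,.0862,.14]])-[230,190])*6)
E
```

```text
t 7.33 tip [0.614  0.0868 0.1531] rpy [-3.14    0.004  -3.0574] keyyaw 0.0842 F [ 0.63  0.13 -0.49] M [ 0.029  0.017 -0.044] w 0.0086
tool delta [ 0.0003 -0.0006 -0.    ] ay 0.23 ax -0.09
tip [[302.9351949  286.85728107]]
tip [[302.93085525 148.56530481]]
tip [[303.04560842 166.34845925]]
[[298.87838582 186.59683198]]
```

View pics/w4c.png

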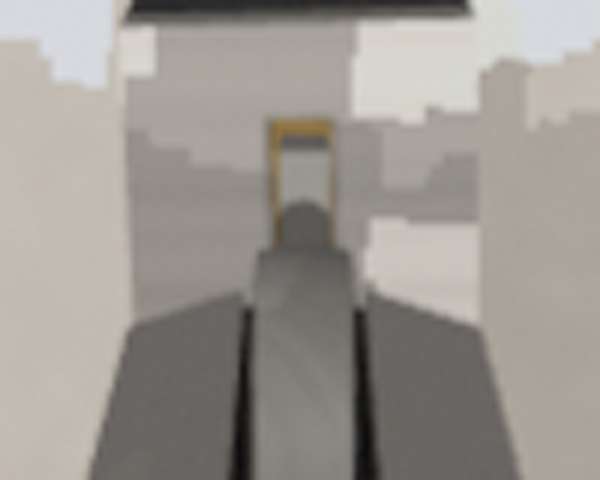

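The crop shows the bit end at crop (305,137), inside the slot's outline. Slot sides are x 269–335 and its near end is at y≈119.

```bash
python3 - <<'E'
from h import *
c=cam('wrist'); T=T_tool(); I=np.linalg.inv(T)
f=lambda x,y:(230+(x+.5)/6-.5,190+(y+.5)/6-.5)
im=cv2.imread('pics/w4.png'); g=cv2.cvtColor(im,cv2.COLOR_BGR2GRAY); print(g[206:220,281])
h=cv2.cvtColor(im,cv2.COLOR_BGR2HSV)
print(h[206:218,281,1]);print(h[215,270:292,1])
for n,x,y,z in [('bitend',305,137,T[2,3]-.063),('bitend_top',305,150,T[2,3]-.055),('slotend',302,119,.14),('slotL',269,160,.14),('slotR',335,160,.14)]:
    w=onz(c,[f(x,y)],z)[0]; print(n,w.round(4),'tool',(I@np.r_[w,1])[:3].round(4))
E
```

```text
[165 164 159 143 125 117 105  92 101 133 151 151 152 151]
[ 17  17  19  42 108 132  84  16  17  15  15  13]
[17 18 18 19 36 92 74 15 15 17 15 15 15 17 28 43 20 19 19 17 17 20]
bitend [0.6032 0.0857 0.153 ] tool [ 0.0109 -0.0001  0.063 ]
bitend_top [0.6026 0.0857 0.161 ] tool [ 0.0114 -0.0001  0.055 ]
slotend [0.6043 0.0854 0.14  ] tool [ 0.0098 -0.0005  0.076 ]
slotL [0.6102 0.0816 0.14  ] tool [ 0.0043 -0.0048  0.076 ]
slotR [0.6094 0.0902 0.14  ] tool [0.0043 0.0038 0.076 ]
```

Emit:
play_rows --commands '[{"dx": -0.002,"dy": -0.0005,"dz": 0,"ax": 0,"ay": 0.2,"az": 0},{"dx": 0,"dy": 0,"dz": 0.003,"ax": 0,"ay": 0,"az": 0},{"dx": 0,"dy": 0,"dz": 0.003,"ax": 0,"ay": 0,"az": 0},{"dx": 0,"dy": 0,"dz": 0.002,"ax": 0,"ay": 0,"az": 0},{"dx": 0,"dy": 0,"dz": 0,"ax": 0,"ay": 0,"az": 0}]'

```text
time_s: 7.8
ee_pos: [0.616, 0.0863, 0.207]
eef_rot: [-3.14, -0.0, -3.058]
force: [-0.2, -0.6, 0.7]
grip_width: 0.0086
```

```bash
python3 st.py .616 .0859
```

```text
t 7.8 tip [0.616  0.0862 0.144 ] rpy [-3.1400e+00 -2.0000e-04 -3.0577e+00] keyyaw 0.0839 F [-0.21 -0.6   0.69] M [ 0.06  -0.042  0.036] w 0.0086
tool delta [ 0.0001 -0.0003  0.    ] ay -0.01 ax -0.09
```

Emit:
play_rows --commands '[{"dx": 0,"dy": 0,"dz": 0.0015,"ax": 0,"ay": 0,"az": 0},{"dx": 0,"dy": 0,"dz": 0.0015,"ax": 0,"ay": 0,"az": 0},{"dx": 0,"dy": 0,"dz": 0.0015,"ax": 0,"ay": 0,"az": 0},{"dx": 0,"dy": 0,"dz": 0.0015,"ax": 0,"ay": 0,"az": 0},{"dx": 0,"dy": 0,"dz": 0.001,"ax": 0,"ay": 0,"az": 0}]'

```text
time_s: 8.22
ee_pos: [0.6161, 0.0863, 0.1993]
eef_rot: [-3.14, -0.0, -3.058]
force: [-0.2, 0.2, -1.0]
grip_width: 0.0086
```

```bash
python3 st.py .616 .0859
```

```text
t 8.22 tip [0.6161 0.0862 0.1363] rpy [-3.14   -0.     -3.0577] keyyaw 0.0839 F [-0.25  0.15 -1.01] M [0.047 0.014 0.02 ] w 0.0086
tool delta [ 0.0001 -0.0003  0.    ] ay -0.0 ax -0.09
```

Emit:
play_rows --commands '[{"dx": 0,"dy": 0,"dz": 0.0015,"ax": 0,"ay": 0,"az": 0},{"dx": 0,"dy": 0,"dz": 0.0015,"ax": 0,"ay": 0,"az": 0},{"dx": 0,"dy": 0,"dz": 0.0015,"ax": 0,"ay": 0,"az": 0},{"dx": 0,"dy": 0,"dz": 0.0015,"ax": 0,"ay": 0,"az": 0},{"dx": 0,"dy": 0,"dz": 0.0015,"ax": 0,"ay": 0,"az": 0}]'

```text
time_s: 8.63
ee_pos: [0.6161, 0.0863, 0.1912]
eef_rot: [-3.14, 0.0, -3.058]
force: [0.7, 0.5, -1.4]
grip_width: 0.0087
```

```bash
python3 st.py .616 .0859
```

```text
t 8.63 tip [0.6161 0.0862 0.1282] rpy [-3.1400e+00  2.0000e-04 -3.0577e+00] keyyaw 0.0839 F [ 0.74  0.53 -1.39] M [0.02  0.034 0.021] w 0.0087
tool delta [ 0.0001 -0.0003  0.    ] ay 0.01 ax -0.09
```

Emit:
play_rows --commands '[{"dx": 0,"dy": 0,"dz": 0.0015,"ax": 0,"ay": 0,"az": 0},{"dx": 0,"dy": 0,"dz": 0.0015,"ax": 0,"ay": 0,"az": 0},{"dx": 0,"dy": 0,"dz": 0.0015,"ax": 0,"ay": 0,"az": 0},{"dx": 0,"dy": 0,"dz": 0.0015,"ax": 0,"ay": 0,"az": 0},{"dx": 0,"dy": 0,"dz": 0.001,"ax": 0,"ay": 0,"az": 0}]'

```text
time_s: 9.05
ee_pos: [0.616, 0.0862, 0.1833]
eef_rot: [-3.14, 0.0, -3.058]
force: [0.0, -0.7, -0.4]
grip_width: 0.0083
```

```bash
python3 st.py .616 .0859
```

```text
t 9.05 tip [0.6161 0.0861 0.1203] rpy [-3.1400e+00  1.0000e-04 -3.0577e+00] keyyaw 0.0839 F [ 0.05 -0.67 -0.42] M [ 0.048 -0.075 -0.004] w 0.0083
tool delta [ 0.0001 -0.0002  0.    ] ay 0.0 ax -0.09
```

Emit:
play_rows --commands '[{"dx": 0,"dy": 0,"dz": 0.001,"ax": 0,"ay": 0,"az": 0},{"dx": 0,"dy": 0,"dz": 0.001,"ax": 0,"ay": 0,"az": 0},{"dx": 0,"dy": 0,"dz": 0.0008,"ax": 0,"ay": 0,"az": 0},{"dx": 0,"dy": 0,"dz": 0.0005,"ax": 0,"ay": 0,"az": 0},{"dx": 0,"dy": 0,"dz": 0,"ax": 0,"ay": 0,"az": 0}]'

```text
time_s: 9.47
ee_pos: [0.6161, 0.0862, 0.1794]
eef_rot: [-3.14, 0.0, -3.058]
force: [0.3, -0.1, 0.5]
grip_width: 0.0086
```

```bash
python3 st.py .616 .0859
```

```text
t 9.47 tip [0.6161 0.0861 0.1164] rpy [-3.14    0.     -3.0577] keyyaw 0.0839 F [ 0.34 -0.11  0.54] M [ 0.075 -0.043 -0.032] w 0.0086
tool delta [ 0.0001 -0.0002  0.    ] ay 0.0 ax -0.09
```

Emit:
play_rows --commands '[{"dx": 0,"dy": 0,"dz": 0.0005,"ax": 0,"ay": 0,"az": 0},{"dx": 0,"dy": 0,"dz": 0.0005,"ax": 0,"ay": 0,"az": 0},{"dx": 0,"dy": 0,"dz": 0.0005,"ax": 0,"ay": 0,"az": 0},{"dx": 0,"dy": 0,"dz": 0,"ax": 0,"ay": 0,"az": 0},{"dx": 0,"dy": 0,"dz": 0,"ax": 0,"ay": 0,"az": 0}]'

```text
time_s: 9.88
ee_pos: [0.6163, 0.0863, 0.179]
eef_rot: [-3.14, 0.001, -3.058]
force: [0.2, 0.1, 0.9]
grip_width: 0.0082
```

```bash
python3 st.py .616 .0859
```

```text
t 9.88 tip [0.6164 0.0862 0.116 ] rpy [-3.1400e+00  1.4000e-03 -3.0577e+00] keyyaw 0.0839 F [0.21 0.13 0.9 ] M [ 0.057 -0.043  0.013] w 0.0082
tool delta [ 0.0004 -0.0002 -0.    ] ay 0.08 ax -0.09
```

Seated: downward motion stopped with the tip at about 0.116 m and a force under 1 N. Now turning clockwise (+az).

Emit:
play_rows --commands '[{"dx": 0,"dy": -0.0002,"dz": 0,"ax": 0,"ay": 0,"az": 5},{"dx": 0,"dy": -0.0002,"dz": 0,"ax": 0,"ay": 0,"az": 5},{"dx": 0,"dy": -0.0002,"dz": 0,"ax": 0,"ay": 0,"az": 5},{"dx": 0,"dy": -0.0002,"dz": 0,"ax": 0,"ay": 0,"az": 5},{"dx": 0,"dy": 0,"dz": 0,"ax": 0,"ay": 0,"az": 0}]'

```text
time_s: 10.3
ee_pos: [0.6164, 0.0862, 0.179]
eef_rot: [3.141, 0.002, 2.862]
force: [-0.9, -0.5, 2.3]
grip_width: 0.0091
```

```bash
sed -i 's/^goal=/k=(T@[.002,0,.063,1])[:3]; print("keyaxis",k.round(4),"turned",round(.0839-yaw,4)); goal=/' st.py; python3 st.py
```

```text
t 10.3 tip [0.6166 0.0862 0.116 ] rpy [3.1411e+00 2.2000e-03 2.8616e+00] keyyaw -0.28 F [-0.87 -0.51  2.3 ] M [-0.051  0.186  0.   ] w 0.0091
keyaxis [0.6146 0.0867 0.116 ] turned 0.3639
tool delta [ 0.0027 -0.0007 -0.    ] ay 0.13 ax 0.03
```

Emit:
play_rows --commands '[{"dx": 0,"dy": -0.0006,"dz": -0.0005,"ax": 0,"ay": 0,"az": 5},{"dx": 0,"dy": -0.0003,"dz": 0,"ax": 0,"ay": 0,"az": 5},{"dx": 0,"dy": -0.0003,"dz": 0,"ax": 0,"ay": 0,"az": 5},{"dx": 0,"dy": -0.0003,"dz": 0,"ax": 0,"ay": 0,"az": 5},{"dx": 0,"dy": 0,"dz": 0,"ax": 0,"ay": 0,"az": 0}]'

```text
time_s: 10.72
ee_pos: [0.6161, 0.0857, 0.179]
eef_rot: [3.139, 0.002, 2.513]
force: [-0.8, -0.3, 1.1]
grip_width: 0.0088
```

```bash
python3 st.py
```

```text
t 10.72 tip [0.6163 0.0858 0.116 ] rpy [3.1386e+00 1.6000e-03 2.5126e+00] keyyaw -0.629 F [-0.85 -0.25  1.15] M [-0.013  0.09   0.03 ] w 0.0088
keyaxis [0.6147 0.087  0.116 ] turned 0.7129
tool delta [ 0.0023 -0.0012 -0.    ] ay 0.09 ax 0.17
```

Emit:
play_rows --commands '[{"dx": 0,"dy": -0.0006,"dz": 0,"ax": 0,"ay": 0,"az": 5},{"dx": 0,"dy": -0.0004,"dz": 0,"ax": 0,"ay": 0,"az": 5},{"dx": 0,"dy": -0.0003,"dz": 0,"ax": 0,"ay": 0,"az": 5},{"dx": 0,"dy": -0.0003,"dz": 0,"ax": 0,"ay": 0,"az": 5},{"dx": 0,"dy": 0,"dz": 0,"ax": 0,"ay": 0,"az": 0}]'

```text
time_s: 11.13
ee_pos: [0.6157, 0.0853, 0.179]
eef_rot: [3.136, 0.0, 2.176]
force: [-0.3, 0.4, 1.0]
grip_width: 0.0086
```

```bash
python3 st.py
```

```text
t 11.13 tip [0.616  0.0855 0.116 ] rpy [3.1358e+00 5.0000e-04 2.1756e+00] keyyaw -0.966 F [-0.29  0.43  1.01] M [-0.04   0.085  0.081] w 0.0086
keyaxis [0.6149 0.0872 0.116 ] turned 1.0499
tool delta [ 0.0018 -0.0014 -0.    ] ay 0.03 ax 0.33
```

Emit:
play_rows --commands '[{"dx": 0,"dy": -0.0004,"dz": 0,"ax": 0.2,"ay": 0,"az": 3},{"dx": 0,"dy": -0.0003,"dz": 0,"ax": 0,"ay": 0,"az": 3},{"dx": 0,"dy": 0,"dz": 0,"ax": 0,"ay": 0,"az": 2},{"dx": 0,"dy": 0,"dz": 0,"ax": 0,"ay": 0,"az": 0},{"dx": 0,"dy": 0,"dz": 0,"ax": 0,"ay": 0,"az": 0}]'

```text
time_s: 11.55
ee_pos: [0.6157, 0.0853, 0.179]
eef_rot: [3.138, 0.0, 2.064]
force: [0.5, 0.6, 2.4]
grip_width: 0.0089
```

```bash
python3 st.py
```

```text
t 11.55 tip [0.6159 0.0854 0.116 ] rpy [3.1378e+00 4.0000e-04 2.0636e+00] keyyaw 5.2052 F [0.46 0.58 2.44] M [0.077 0.067 0.064] w 0.0089
keyaxis [0.6149 0.0872 0.116 ] turned -5.1213
tool delta [ 0.0017 -0.0015 -0.    ] ay 0.02 ax 0.22
```

Emit:
play_rows --commands '[{"dx": 0,"dy": -0.0002,"dz": 0,"ax": 0,"ay": 0,"az": 2},{"dx": 0,"dy": 0,"dz": 0,"ax": 0,"ay": 0,"az": 2},{"dx": 0,"dy": 0,"dz": 0,"ax": 0,"ay": 0,"az": 0},{"dx": 0,"dy": 0,"dz": 0,"ax": 0,"ay": 0,"az": 0},{"dx": 0,"dy": 0,"dz": 0,"ax": 0,"ay": 0,"az": 0}]'

```text
time_s: 11.97
ee_pos: [0.6156, 0.0853, 0.179]
eef_rot: [3.138, 0.0, 2.013]
force: [0.3, 0.4, 1.6]
grip_width: 0.0084
```

```bash
sed -i 's/+1)%(2\*np.pi)-1/+2)%(2*np.pi)-2/' st.py; python3 st.py
```

```text
t 11.97 tip [0.6158 0.0854 0.116 ] rpy [3.1375e+00 2.0000e-04 2.0127e+00] keyyaw -1.1289 F [0.25 0.36 1.63] M [ 0.041 -0.018  0.081] w 0.0084
keyaxis [0.615  0.0872 0.116 ] turned 1.2128
tool delta [ 0.0016 -0.0015 -0.    ] ay 0.01 ax 0.23
```

Emit:
play_rows --commands '[{"dx": 0,"dy": 0,"dz": 0,"ax": 0,"ay": 0,"az": 1.5},{"dx": 0,"dy": 0,"dz": 0,"ax": 0,"ay": 0,"az": 1},{"dx": 0,"dy": 0,"dz": 0,"ax": 0,"ay": 0,"az": 0},{"dx": 0,"dy": 0,"dz": 0,"ax": 0,"ay": 0,"az": 0},{"dx": 0,"dy": 0,"dz": 0,"ax": 0,"ay": 0,"az": 0}]'

```text
time_s: 12.38
ee_pos: [0.6155, 0.0853, 0.179]
eef_rot: [3.138, 0.0, 1.969]
force: [-0.7, 0.9, 1.8]
grip_width: 0.0085
```

```bash
python3 st.py
```

```text
t 12.38 tip [0.6158 0.0854 0.116 ] rpy [3.1376e+00 1.0000e-04 1.9694e+00] keyyaw -1.1722 F [-0.7   0.9   1.79] M [0.077 0.023 0.026] w 0.0085
keyaxis [0.615  0.0872 0.116 ] turned 1.2561
tool delta [ 0.0015 -0.0015 -0.    ] ay 0.0 ax 0.23
```

Emit:
play_rows --commands '[{"dx": 0,"dy": 0,"dz": 0,"ax": 0,"ay": 0,"az": 1},{"dx": 0,"dy": 0,"dz": 0,"ax": 0,"ay": 0,"az": 0.5},{"dx": 0,"dy": 0,"dz": 0,"ax": 0,"ay": 0,"az": 0},{"dx": 0,"dy": 0,"dz": 0,"ax": 0,"ay": 0,"az": 0},{"dx": 0,"dy": 0,"dz": 0,"ax": 0,"ay": 0,"az": 0}]'

```text
time_s: 12.8
ee_pos: [0.6155, 0.0853, 0.179]
eef_rot: [3.138, -0.0, 1.941]
force: [-0.6, 0.0, 1.1]
grip_width: 0.0085
```

```bash
python3 st.py
```

```text
t 12.8 tip [0.6157 0.0854 0.116 ] rpy [ 3.1377 -0.      1.9409] keyyaw -1.2007 F [-0.64  0.    1.1 ] M [0.05  0.012 0.104] w 0.0085
keyaxis [0.615  0.0872 0.116 ] turned 1.2846
tool delta [ 0.0015 -0.0015 -0.    ] ay -0.0 ax 0.22
```

Emit:
play_rows --commands '[{"dx": 0,"dy": 0,"dz": 0,"ax": 0,"ay": 0,"az": 0.8},{"dx": 0,"dy": 0,"dz": 0,"ax": 0,"ay": 0,"az": 0.3},{"dx": 0,"dy": 0,"dz": 0,"ax": 0,"ay": 0,"az": 0},{"dx": 0,"dy": 0,"dz": 0,"ax": 0,"ay": 0,"az": 0},{"dx": 0,"dy": 0,"dz": 0,"ax": 0,"ay": 0,"az": 0}]'

```text
time_s: 13.22
ee_pos: [0.6155, 0.0853, 0.179]
eef_rot: [3.138, -0.0, 1.92]
force: [0.5, 0.0, 1.6]
grip_width: 0.0086
```

```bash
python3 st.py
```

```text
t 13.22 tip [0.6157 0.0853 0.116 ] rpy [ 3.1377e+00 -1.0000e-04  1.9197e+00] keyyaw -1.2219 F [0.5  0.04 1.58] M [0.041 0.043 0.057] w 0.0086
keyaxis [0.615  0.0872 0.116 ] turned 1.3058
tool delta [ 0.0015 -0.0015 -0.    ] ay -0.01 ax 0.22
```

```bash
cat > avg.py <<'E'
from h import *
a=[]
for i in range(8):
    viewer.camera('wrist'); o=ctrl.get_obs(); a.append(np.r_[o['force'],o['moment']])
print(np.mean(a,0).round(3),np.std(a,0).round(3))
E
python3 avg.py; python3 st.py
```

```text
[-0.086  0.444  1.632  0.064  0.051  0.081] [0.348 0.399 0.386 0.017 0.035 0.02 ]
t 13.62 tip [0.6157 0.0853 0.116 ] rpy [ 3.1377e+00 -1.0000e-04  1.9196e+00] keyyaw -1.2219 F [-0.16 -0.28  1.75] M [0.038 0.024 0.097] w 0.0086
keyaxis [0.6151 0.0872 0.116 ] turned 1.3058
tool delta [ 0.0015 -0.0015 -0.    ] ay -0.01 ax 0.22
```

Emit:
play_rows --commands '[{"dx": 0,"dy": 0,"dz": 0,"ax": 0,"ay": 0,"az": 0.8},{"dx": 0,"dy": 0,"dz": 0,"ax": 0,"ay": 0,"az": 0.3},{"dx": 0,"dy": 0,"dz": 0,"ax": 0,"ay": 0,"az": 0},{"dx": 0,"dy": 0,"dz": 0,"ax": 0,"ay": 0,"az": 0},{"dx": 0,"dy": 0,"dz": 0,"ax": 0,"ay": 0,"az": 0}]'

```text
time_s: 14.03
ee_pos: [0.6155, 0.0853, 0.179]
eef_rot: [3.138, -0.0, 1.898]
force: [-1.0, -0.8, 1.0]
grip_width: 0.0088
```

```bash
python3 avg.py; python3 st.py
```

```text
[-0.219  0.503  1.307  0.074  0.058  0.086] [0.439 0.527 0.369 0.012 0.022 0.028]
t 14.43 tip [0.6157 0.0854 0.116 ] rpy [ 3.1378e+00 -3.0000e-04  1.8982e+00] keyyaw -1.2434 F [-0.35  0.1   1.11] M [0.087 0.034 0.073] w 0.0087
keyaxis [0.6151 0.0873 0.116 ] turned 1.3273
tool delta [ 0.0014 -0.0015 -0.    ] ay -0.01 ax 0.22
```

Emit:
play_rows --commands '[{"dx": 0,"dy": 0,"dz": 0,"ax": 0,"ay": 0,"az": 0.8},{"dx": 0,"dy": 0,"dz": 0,"ax": 0,"ay": 0,"az": 0.3},{"dx": 0,"dy": 0,"dz": 0,"ax": 0,"ay": 0,"az": 0},{"dx": 0,"dy": 0,"dz": 0,"ax": 0,"ay": 0,"az": 0},{"dx": 0,"dy": 0,"dz": 0,"ax": 0,"ay": 0,"az": 0}]'

```text
time_s: 14.85
ee_pos: [0.6155, 0.0852, 0.179]
eef_rot: [3.138, -0.0, 1.877]
force: [-0.3, 0.7, 1.2]
grip_width: 0.0091
```

```bash
python3 avg.py; python3 st.py
```

```text
[-0.079  0.486  1.304  0.043  0.087  0.123] [0.504 0.66  0.371 0.031 0.036 0.013]
t 15.25 tip [0.6157 0.0854 0.116 ] rpy [ 3.1379e+00 -3.0000e-04  1.8770e+00] keyyaw -1.2646 F [-1.01  1.44  1.71] M [0.021 0.075 0.128] w 0.0088
keyaxis [0.6151 0.0873 0.116 ] turned 1.3485
tool delta [ 0.0013 -0.0015 -0.    ] ay -0.02 ax 0.21
```

Averaged torque rose to 0.12 N·m (spring alone is 0.08 at the stop), at 1.35 rad key turn. That is the stop, so I'm turning back.

Emit:
play_rows --commands '[{"dx": 0,"dy": 0.0002,"dz": 0,"ax": 0,"ay": 0,"az": -5},{"dx": 0,"dy": 0.0002,"dz": 0,"ax": 0,"ay": 0,"az": -5},{"dx": 0,"dy": 0.0002,"dz": 0,"ax": 0,"ay": 0,"az": -5},{"dx": 0,"dy": 0.0002,"dz": 0,"ax": 0,"ay": 0,"az": -5},{"dx": 0,"dy": 0.0002,"dz": 0,"ax": 0,"ay": 0,"az": -5}]'

```text
time_s: 15.67
ee_pos: [0.6161, 0.0856, 0.179]
eef_rot: [3.139, 0.001, 2.328]
force: [-1.5, 0.6, 2.2]
grip_width: 0.0085
```

Emit:
play_rows --commands '[{"dx": 0,"dy": 0.0002,"dz": 0,"ax": 0,"ay": 0,"az": -5},{"dx": 0,"dy": 0.0002,"dz": 0,"ax": 0,"ay": 0,"az": -5},{"dx": 0,"dy": 0.0002,"dz": 0,"ax": 0,"ay": 0,"az": -5},{"dx": 0,"dy": 0.0002,"dz": 0,"ax": 0,"ay": 0,"az": -5},{"dx": 0,"dy": 0,"dz": 0,"ax": 0,"ay": 0,"az": 0}]'

```text
time_s: 16.08
ee_pos: [0.6164, 0.0859, 0.179]
eef_rot: [3.14, 0.001, 2.699]
force: [-0.4, 0.8, 1.4]
grip_width: 0.0086
```

```bash
python3 st.py .6163 .0862
```

```text
t 16.08 tip [0.6165 0.0859 0.116 ] rpy [3.1401e+00 1.2000e-03 2.6990e+00] keyyaw -0.4425 F [-0.4   0.77  1.38] M [0.111 0.109 0.048] w 0.0086
keyaxis [0.6147 0.0868 0.116 ] turned 0.5264
tool delta [ 0.0003  0.0002 -0.    ] ay 0.07 ax 0.09
```

Emit:
play_rows --commands '[{"dx": 0,"dy": 0.0002,"dz": 0,"ax": 0,"ay": 0,"az": -5},{"dx": 0,"dy": 0.0001,"dz": 0,"ax": 0,"ay": 0,"az": -5},{"dx": 0,"dy": 0.0001,"dz": 0,"ax": 0,"ay": 0,"az": -5},{"dx": 0,"dy": 0.0001,"dz": 0,"ax": 0,"ay": 0,"az": -5},{"dx": 0,"dy": 0,"dz": 0,"ax": 0,"ay": 0,"az": -4}]'

```text
time_s: 16.5
ee_pos: [0.6165, 0.0863, 0.179]
eef_rot: [3.141, 0.002, 3.118]
force: [0.1, 1.3, 1.4]
grip_width: 0.0086
```

Emit:
play_rows --commands '[{"dx": 0,"dy": 0,"dz": 0,"ax": 0,"ay": 0,"az": -4},{"dx": 0,"dy": 0,"dz": 0,"ax": 0,"ay": 0,"az": -1},{"dx": 0,"dy": 0,"dz": 0,"ax": 0,"ay": 0,"az": 0},{"dx": 0,"dy": 0,"dz": 0,"ax": 0,"ay": 0,"az": 0},{"dx": 0,"dy": 0,"dz": 0,"ax": 0,"ay": 0,"az": 0}]'

```text
time_s: 16.92
ee_pos: [0.6166, 0.0863, 0.179]
eef_rot: [3.141, 0.002, -3.086]
force: [0.9, 0.5, 1.3]
grip_width: 0.0084
```

```bash
python3 avg.py; python3 st.py .6163 .0862
```

```text
[-0.304  0.328  1.43   0.098  0.032  0.004] [0.487 0.501 0.784 0.025 0.026 0.03 ]
t 17.32 tip [0.6167 0.0863 0.116 ] rpy [ 3.1406e+00  1.9000e-03 -3.0837e+00] keyyaw 0.0579 F [-0.55  0.86  2.17] M [ 0.141  0.019 -0.02 ] w 0.0087
keyaxis [0.6147 0.0862 0.116 ] turned 0.026
tool delta [ 0.0004 -0.0001 -0.    ] ay 0.11 ax 0.05
```

Emit:
play_rows --commands '[{"dx": 0.0003,"dy": 0,"dz": -0.0015,"ax": 0,"ay": 0,"az": -1},{"dx": 0,"dy": 0,"dz": -0.0015,"ax": 0,"ay": 0,"az": 0},{"dx": 0,"dy": 0,"dz": -0.0015,"ax": 0,"ay": 0,"az": 0},{"dx": 0,"dy": 0,"dz": -0.0015,"ax": 0,"ay": 0,"az": 0},{"dx": 0,"dy": 0,"dz": 0,"ax": 0,"ay": 0,"az": 0}]'

```text
time_s: 17.73
ee_pos: [0.6161, 0.086, 0.1848]
eef_rot: [3.141, 0.001, -3.065]
force: [0.4, 1.2, -0.5]
grip_width: 0.0089
```

```bash
python3 st.py .6163 .0862
```

```text
t 17.73 tip [0.6161 0.0861 0.1218] rpy [ 3.1410e+00  8.0000e-04 -3.0647e+00] keyyaw 0.0769 F [ 0.38  1.23 -0.48] M [ 0.027 -0.022 -0.005] w 0.0089
keyaxis [0.6141 0.0859 0.1218] turned 0.007
tool delta [-0.0002  0.0001  0.    ] ay 0.05 ax 0.04
```

Emit:
play_rows --commands '[{"dx": 0,"dy": 0,"dz": -0.001,"ax": 0,"ay": 0,"az": 0},{"dx": 0,"dy": 0,"dz": -0.001,"ax": 0,"ay": 0,"az": 0},{"dx": 0,"dy": 0,"dz": -0.001,"ax": 0,"ay": 0,"az": 0},{"dx": 0,"dy": 0,"dz": -0.001,"ax": 0,"ay": 0,"az": 0},{"dx": 0,"dy": 0,"dz": 0,"ax": 0,"ay": 0,"az": 0}]'

```text
time_s: 18.15
ee_pos: [0.6161, 0.086, 0.1892]
eef_rot: [3.141, 0.001, -3.065]
force: [-0.9, -0.4, 0.7]
grip_width: 0.0085
```

```bash
python3 st.py .6163 .0862
```

```text
t 18.15 tip [0.6161 0.0861 0.1262] rpy [ 3.141e+00  8.000e-04 -3.065e+00] keyyaw 0.0766 F [-0.91 -0.39  0.66] M [ 0.068 -0.061 -0.001] w 0.0085
keyaxis [0.6141 0.0859 0.1262] turned 0.0073
tool delta [-0.0002  0.0001  0.    ] ay 0.05 ax 0.04
```

Emit:
play_rows --commands '[{"dx": 0,"dy": 0,"dz": -0.0015,"ax": 0,"ay": 0,"az": 0},{"dx": 0,"dy": 0,"dz": -0.002,"ax": 0,"ay": 0,"az": 0},{"dx": 0,"dy": 0,"dz": -0.002,"ax": 0,"ay": 0,"az": 0},{"dx": 0,"dy": 0,"dz": -0.002,"ax": 0,"ay": 0,"az": 0},{"dx": 0,"dy": 0,"dz": 0,"ax": 0,"ay": 0,"az": 0}]'

```text
time_s: 18.57
ee_pos: [0.6161, 0.086, 0.1976]
eef_rot: [3.141, 0.001, -3.065]
force: [0.8, 0.1, -1.1]
grip_width: 0.0087
```

```bash
python3 st.py .6163 .0862
```

```text
t 18.57 tip [0.6162 0.086  0.1346] rpy [ 3.141e+00  1.000e-03 -3.065e+00] keyyaw 0.0766 F [ 0.84  0.12 -1.06] M [ 0.031  0.008 -0.031] w 0.0087
keyaxis [0.6142 0.0859 0.1346] turned 0.0073
tool delta [-0.0001  0.0002  0.    ] ay 0.06 ax 0.03
```

Emit:
play_rows --commands '[{"dx": 0,"dy": 0,"dz": -0.004,"ax": 0,"ay": 0,"az": 0},{"dx": 0,"dy": 0,"dz": -0.006,"ax": 0,"ay": 0,"az": 0},{"dx": 0,"dy": 0,"dz": -0.015,"ax": 0,"ay": 0,"az": 0},{"dx": 0,"dy": 0,"dz": -0.02,"ax": 0,"ay": 0,"az": 0},{"dx": 0,"dy": 0,"dz": -0.01,"ax": 0,"ay": 0,"az": 0}]'

```text
time_s: 18.98
ee_pos: [0.615, 0.0859, 0.2537]
eef_rot: [3.141, -0.004, -3.065]
force: [-0.5, -0.2, 0.0]
grip_width: 0.0088
```

Emit:
play_rows --commands '[{"dx": 0,"dy": 0,"dz": 0,"ax": 0,"ay": 0,"az": 0},{"dx": 0.0194,"dy": -0.025,"dz": 0,"ax": 0,"ay": 0,"az": 0},{"dx": 0.0194,"dy": -0.036,"dz": 0,"ax": 0,"ay": 0,"az": 0},{"dx": 0.0194,"dy": -0.036,"dz": 0,"ax": 0,"ay": 0,"az": 0},{"dx": 0.0194,"dy": -0.036,"dz": 0,"ax": 0,"ay": 0,"az": 0}]'

```text
time_s: 19.4
ee_pos: [0.5473, -0.0507, 0.2533]
eef_rot: [3.14, -0.002, -3.056]
force: [1.5, 0.4, 0.5]
grip_width: 0.0087
```

Emit:
play_rows --commands '[{"dx": 0.0194,"dy": -0.036,"dz": 0,"ax": 0,"ay": 0,"az": 0},{"dx": 0.0194,"dy": -0.036,"dz": 0,"ax": 0,"ay": 0,"az": 0},{"dx": 0.008,"dy": -0.02,"dz": 0,"ax": 0,"ay": 0,"az": 0},{"dx": 0,"dy": 0,"dz": 0,"ax": 0,"ay": 0,"az": 0},{"dx": 0,"dy": 0,"dz": 0,"ax": 0,"ay": 0,"az": 0}]'

```text
time_s: 19.82
ee_pos: [0.5026, -0.1544, 0.2508]
eef_rot: [3.14, -0.004, -3.062]
force: [1.2, -0.1, -0.1]
grip_width: 0.0087
```

```bash
python3 st.py .503 -.1786; python3 - <<'E'
from h import *
c,im=shot('top','t5.png')
E
```

```text
t 19.82 tip [ 0.5024 -0.1543  0.1878] rpy [ 3.1396 -0.0043 -3.0619] keyyaw 0.0797 F [ 1.17 -0.15 -0.08] M [ 0.025  0.019 -0.005] w 0.0087
keyaxis [ 0.5004 -0.1545  0.1878] turned 0.0042
tool delta [ 0.0013 -0.0243 -0.    ] ay -0.24 ax 0.11
```

Emit:
play_rows --commands '[{"dx": 0.001,"dy": -0.012,"dz": 0.02,"ax": 0,"ay": -0.2,"az": -0.3},{"dx": 0,"dy": -0.01,"dz": 0.03,"ax": 0,"ay": 0,"az": 0},{"dx": 0,"dy": 0,"dz": 0.03,"ax": 0,"ay": 0,"az": 0},{"dx": 0,"dy": 0,"dz": 0.03,"ax": 0,"ay": 0,"az": 0},{"dx": 0,"dy": 0,"dz": 0,"ax": 0,"ay": 0,"az": 0}]'

```text
time_s: 20.28
ee_pos: [0.5068, -0.1711, 0.1375]
eef_rot: [3.141, 0.003, -3.049]
force: [-0.0, 0.8, -1.6]
grip_width: 0.0086
```

```bash
python3 st.py .503 -.1786
```

```text
t 20.28 tip [ 0.507  -0.1711  0.0745] rpy [ 3.1408  0.0033 -3.0491] keyyaw 0.0925 F [-0.05  0.83 -1.64] M [0.028 0.023 0.024] w 0.0086
keyaxis [ 0.505  -0.1713  0.0745] turned -0.0086
tool delta [ 0.0046 -0.0071 -0.    ] ay 0.19 ax 0.04
```

Emit:
play_rows --commands '[{"dx": 0.002,"dy": -0.003,"dz": 0,"ax": 0,"ay": 0,"az": 0},{"dx": 0.002,"dy": -0.003,"dz": 0,"ax": 0,"ay": 0,"az": 0},{"dx": 0,"dy": 0,"dz": 0,"ax": 0,"ay": 0,"az": 0},{"dx": 0,"dy": 0,"dz": 0,"ax": 0,"ay": 0,"az": 0},{"dx": 0,"dy": 0,"dz": 0,"ax": 0,"ay": 0,"az": 0}]'

```text
time_s: 20.7
ee_pos: [0.5058, -0.1759, 0.1425]
eef_rot: [-3.141, 0.007, -3.045]
force: [0.2, -1.0, -0.3]
grip_width: 0.0088
```

```bash
python3 st.py .503 -.1786
```

```text
t 20.7 tip [ 0.5063 -0.1759  0.0795] rpy [-3.1405  0.0072 -3.045 ] keyyaw 0.0966 F [ 0.22 -1.04 -0.29] M [0.038 0.019 0.044] w 0.0088
keyaxis [ 0.5043 -0.1761  0.0795] turned -0.0127
tool delta [ 0.0035 -0.0024 -0.    ] ay 0.41 ax -0.06
```

Emit:
play_rows --commands '[{"dx": 0.0025,"dy": -0.0022,"dz": 0.005,"ax": 0,"ay": 0.4,"az": 0.3},{"dx": 0,"dy": 0,"dz": 0.006,"ax": 0,"ay": 0,"az": 0},{"dx": 0,"dy": 0,"dz": 0.006,"ax": 0,"ay": 0,"az": 0},{"dx": 0,"dy": 0,"dz": 0.003,"ax": 0,"ay": 0,"az": 0},{"dx": 0,"dy": 0,"dz": 0,"ax": 0,"ay": 0,"az": 0}]'

```text
time_s: 21.12
ee_pos: [0.5041, -0.1789, 0.1226]
eef_rot: [-3.139, 0.003, -3.051]
force: [0.4, -0.2, 0.1]
grip_width: 0.0083
```

```bash
python3 st.py .503 -.1786
```

```text
t 21.12 tip [ 0.5043 -0.1791  0.0596] rpy [-3.1387e+00  2.8000e-03 -3.0511e+00] keyyaw 0.0905 F [ 0.36 -0.2   0.13] M [ 0.013 -0.014 -0.011] w 0.0083
keyaxis [ 0.5023 -0.1793  0.0596] turned -0.0066
tool delta [ 0.0013  0.0006 -0.    ] ay 0.16 ax -0.17
```

Emit:
play_rows --commands '[{"dx": 0.0013,"dy": 0.0005,"dz": 0.004,"ax": 0,"ay": 0.1,"az": 0},{"dx": 0,"dy": 0,"dz": 0.003,"ax": 0,"ay": 0,"az": 0},{"dx": 0,"dy": 0,"dz": 0,"ax": 0,"ay": 0,"az": 0},{"dx": 0,"dy": 0,"dz": 0,"ax": 0,"ay": 0,"az": 0},{"dx": 0,"dy": 0,"dz": 0,"ax": 0,"ay": 0,"az": 0}]'

```text
time_s: 21.53
ee_pos: [0.5024, -0.1784, 0.1142]
eef_rot: [-3.139, -0.0, -3.051]
force: [0.8, -0.1, -0.4]
grip_width: 0.0088
```

```bash
python3 st.py .503 -.1786; python3 - <<'E'
from h import *
c,im=shot('wrist','w6.png'); cv2.imwrite('pics/w6c.png',cv2.resize(im[180:260,230:330],None,fx=6,fy=6,interpolation=cv2.INTER_CUBIC))
E
```

```text
t 21.53 tip [ 0.5024 -0.1785  0.0512] rpy [-3.1394e+00 -3.0000e-04 -3.0511e+00] keyyaw 0.0905 F [ 0.79 -0.15 -0.41] M [ 0.057  0.048 -0.007] w 0.0088
keyaxis [ 0.5004 -0.1787  0.0512] turned -0.0066
tool delta [-0.0006 -0.0001  0.    ] ay -0.01 ax -0.13
```

View pics/w6c.png

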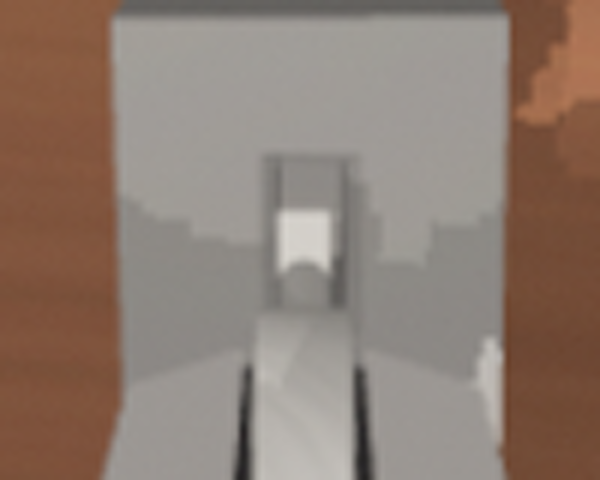

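The bit (bright, crop x 277–332, end at y≈208) is over the slot (outer x 262–360, near end y≈155).

```bash
python3 - <<'E'
from h import *
c=cam('wrist'); T=T_tool(); I=np.linalg.inv(T)
f=lambda x,y:(230+(x+.5)/6-.5,180+(y+.5)/6-.5)
for n,x,y,z in [('bit_topL',277,212,T[2,3]-.055),('bit_topR',332,212,T[2,3]-.055),('slotend',311,154,.04),('outL',262,200,.04),('outR',358,200,.04),('inL',280,200,.038),('inR',345,200,.038),('standnear',310,14,.04),('sL',120,250,.04),('sR',506,250,.04)]:
    w=onz(c,[f(x,y)],z)[0]; print(n,w.round(4),'tool',(I@np.r_[w,1])[:3].round(4))
E
```

```text
bit_topL [ 0.4917 -0.183   0.0592] tool [ 0.0111 -0.0034  0.055 ]
bit_topR [ 0.4911 -0.1765  0.0592] tool [0.0111 0.0031 0.055 ]
slotend [ 0.4889 -0.1791  0.04  ] tool [0.0136 0.0007 0.0742]
outL [ 0.4956 -0.1849  0.04  ] tool [ 0.0075 -0.0056  0.0742]
outR [ 0.4944 -0.1725  0.04  ] tool [0.0075 0.0067 0.0742]
inL [ 0.4959 -0.1825  0.038 ] tool [ 0.0069 -0.0033  0.0762]
inR [ 0.4951 -0.1741  0.038 ] tool [0.0069 0.0051 0.0762]
standnear [ 0.4709 -0.1809  0.04  ] tool [0.0317 0.0005 0.0742]
sL [ 0.5039 -0.2026  0.04  ] tool [ 0.0007 -0.0241  0.0743]
sR [ 0.4994 -0.1528  0.04  ] tool [0.0007 0.026  0.0742]
```

Emit:
play_rows --commands '[{"dx": -0.0007,"dy": 0.0009,"dz": 0,"ax": 0,"ay": 0,"az": 0},{"dx": 0,"dy": 0,"dz": 0.003,"ax": 0,"ay": 0,"az": 0},{"dx": 0,"dy": 0,"dz": 0.003,"ax": 0,"ay": 0,"az": 0},{"dx": 0,"dy": 0,"dz": 0.002,"ax": 0,"ay": 0,"az": 0},{"dx": 0,"dy": 0,"dz": 0,"ax": 0,"ay": 0,"az": 0}]'

```text
time_s: 22.0
ee_pos: [0.5034, -0.1774, 0.1059]
eef_rot: [-3.139, 0.001, -3.051]
force: [-0.2, -1.1, -0.2]
grip_width: 0.0088
```

```bash
python3 st.py .5031 -.1777
```

```text
t 22.0 tip [ 0.5035 -0.1776  0.0429] rpy [-3.1389e+00  7.0000e-04 -3.0511e+00] keyyaw 0.0905 F [-0.17 -1.12 -0.24] M [ 0.087  0.039 -0.042] w 0.0088
keyaxis [ 0.5015 -0.1778  0.0429] turned -0.0066
tool delta [ 0.0004 -0.0001 -0.    ] ay 0.04 ax -0.16
```

Emit:
play_rows --commands '[{"dx": 0.0003,"dy": 0,"dz": 0.002,"ax": 0,"ay": 0,"az": 0},{"dx": 0,"dy": 0,"dz": 0.002,"ax": 0,"ay": 0,"az": 0},{"dx": 0,"dy": 0,"dz": 0.002,"ax": 0,"ay": 0,"az": 0},{"dx": 0,"dy": 0,"dz": 0.002,"ax": 0,"ay": 0,"az": 0},{"dx": 0,"dy": 0,"dz": 0,"ax": 0,"ay": 0,"az": 0}]'

```text
time_s: 22.42
ee_pos: [0.503, -0.1775, 0.0968]
eef_rot: [-3.139, 0.0, -3.051]
force: [-0.8, 0.1, 0.1]
grip_width: 0.0088
```

```bash
python3 st.py .5031 -.1777
```

```text
t 22.42 tip [ 0.503  -0.1776  0.0338] rpy [-3.139e+00  5.000e-04 -3.051e+00] keyyaw 0.0905 F [-0.77  0.11  0.08] M [0.02  0.012 0.001] w 0.0088
keyaxis [ 0.5011 -0.1778  0.0338] turned -0.0066
tool delta [-0.     -0.0001  0.    ] ay 0.03 ax -0.15
```

In the slot with no force. Going down further.

Emit:
play_rows --commands '[{"dx": 0,"dy": 0,"dz": 0.003,"ax": 0,"ay": 0,"az": 0},{"dx": 0,"dy": 0,"dz": 0.004,"ax": 0,"ay": 0,"az": 0},{"dx": 0,"dy": 0,"dz": 0.004,"ax": 0,"ay": 0,"az": 0},{"dx": 0,"dy": 0,"dz": 0.004,"ax": 0,"ay": 0,"az": 0},{"dx": 0,"dy": 0,"dz": 0.002,"ax": 0,"ay": 0,"az": 0}]'

```text
time_s: 22.83
ee_pos: [0.5031, -0.1776, 0.0784]
eef_rot: [-3.139, 0.001, -3.051]
force: [-0.5, -0.2, -1.5]
grip_width: 0.0087
```

Emit:
play_rows --commands '[{"dx": 0,"dy": 0,"dz": 0.001,"ax": 0,"ay": 0,"az": 0},{"dx": 0,"dy": 0,"dz": 0.001,"ax": 0,"ay": 0,"az": 0},{"dx": 0,"dy": 0,"dz": 0.001,"ax": 0,"ay": 0,"az": 0},{"dx": 0,"dy": 0,"dz": 0.0005,"ax": 0,"ay": 0,"az": 0},{"dx": 0,"dy": 0,"dz": 0,"ax": 0,"ay": 0,"az": 0}]'

```text
time_s: 23.25
ee_pos: [0.5029, -0.1775, 0.0738]
eef_rot: [-3.139, 0.0, -3.051]
force: [0.5, -0.1, -1.0]
grip_width: 0.0088
```

```bash
python3 st.py .5031 -.1777
```

```text
t 23.25 tip [ 0.503  -0.1777  0.0108] rpy [-3.1391e+00  1.0000e-04 -3.0511e+00] keyyaw 0.0905 F [ 0.54 -0.09 -0.98] M [0.023 0.009 0.005] w 0.0088
keyaxis [ 0.501  -0.1778  0.0108] turned -0.0066
tool delta [-0.0001 -0.      0.    ] ay 0.01 ax -0.14
```

Emit:
play_rows --commands '[{"dx": 0,"dy": 0,"dz": 0.0007,"ax": 0,"ay": 0,"az": 0},{"dx": 0,"dy": 0,"dz": 0.0003,"ax": 0,"ay": 0,"az": 0},{"dx": 0,"dy": 0,"dz": 0,"ax": 0,"ay": 0,"az": 0},{"dx": 0,"dy": 0,"dz": 0,"ax": 0,"ay": 0,"az": 0},{"dx": 0,"dy": 0,"dz": 0,"ax": 0,"ay": 0,"az": 0}]'

```text
time_s: 23.67
ee_pos: [0.5032, -0.1776, 0.0732]
eef_rot: [-3.139, 0.001, -3.051]
force: [0.7, -0.8, -0.5]
grip_width: 0.0086
```

Emit:
play_rows --commands '[{"dx": 0,"dy": 0,"dz": 0,"ax": 0,"ay": 0,"az": 0},{"dx": 0,"dy": 0,"dz": 0,"ax": 0,"ay": 0,"az": 0},{"dx": 0,"dy": 0,"dz": 0,"ax": 0,"ay": 0,"az": 0},{"dx": 0,"dy": 0,"dz": 0,"ax": 0,"ay": 0,"az": 0},{"dx": 0,"dy": 0,"dz": 0,"ax": 0,"ay": 0,"az": 0}]' --claw 0.5

```text
time_s: 24.08
ee_pos: [0.5033, -0.1777, 0.0734]
eef_rot: [-3.139, 0.001, -3.051]
force: [0.9, -0.3, 0.1]
grip_width: 0.0386
```

Emit:
play_rows --commands '[{"dx": 0,"dy": 0,"dz": 0,"ax": 0,"ay": 0,"az": 0},{"dx": 0,"dy": 0,"dz": 0,"ax": 0,"ay": 0,"az": 0},{"dx": 0,"dy": 0,"dz": 0,"ax": 0,"ay": 0,"az": 0},{"dx": 0,"dy": 0,"dz": -0.01,"ax": 0,"ay": 0,"az": 0},{"dx": 0,"dy": 0,"dz": -0.02,"ax": 0,"ay": 0,"az": 0}]'

```text
time_s: 24.5
ee_pos: [0.5016, -0.1769, 0.1014]
eef_rot: [-3.141, -0.004, -3.051]
force: [-0.4, 0.7, -1.3]
grip_width: 0.0465
```

Emit:
play_rows --commands '[{"dx": 0,"dy": 0,"dz": -0.03,"ax": 0,"ay": 0,"az": 0},{"dx": 0,"dy": 0,"dz": -0.03,"ax": 0,"ay": 0,"az": 0},{"dx": 0,"dy": 0,"dz": -0.01,"ax": 0,"ay": 0,"az": 0},{"dx": 0,"dy": 0,"dz": 0,"ax": 0,"ay": 0,"az": 0},{"dx": 0,"dy": 0,"dz": 0,"ax": 0,"ay": 0,"az": 0}]'

```text
time_s: 24.92
ee_pos: [0.5025, -0.1771, 0.181]
eef_rot: [-3.139, 0.001, -3.051]
force: [0.2, -0.8, 1.1]
grip_width: 0.0471
```

```bash
python3 st.py; python3 - <<'E'
from h import *
r=lambda i,x,y,w,h,s:cv2.resize(i[y:y+h,x:x+w],None,fx=s,fy=s,interpolation=cv2.INTER_CUBIC)
c,w=shot('wrist','w7.png'); _,b=shot('scene','s7.png')
cv2.imwrite('pics/end.png',np.hstack([r(w,215,140,130,120,3),r(b,225,225,65,60,6)[:, :390],np.zeros((360,4,3),np.uint8)]))
h=cv2.cvtColor(w,cv2.COLOR_BGR2HSV); m=((h[...,1]<60)&(h[...,2]>185)).astype(np.uint8); m[:160]=0;m[240:]=0;m[:,:265]=0;m[:,:][:,305:]=0
k=max(cv2.findContours(m,0,2)[0],key=cv2.contourArea); q=cv2.minAreaRect(k); print(q,onz(c,[q[0]],.082))
E
```

```text
t 24.92 tip [ 0.5026 -0.1773  0.118 ] rpy [-3.1388e+00  9.0000e-04 -3.0510e+00] keyyaw 0.0905 F [ 0.17 -0.78  1.07] M [-0.01  -0.036  0.006] w 0.0471
keyaxis [ 0.5006 -0.1774  0.118 ] turned -0.0066
tool delta [-0.1346  0.2523 -0.0006] ay 0.05 ax -0.16
((279.0, 207.5), (10.0, 19.0), 0.0) [[ 0.49721042 -0.17909611  0.082     ]]
```

View pics/end.png

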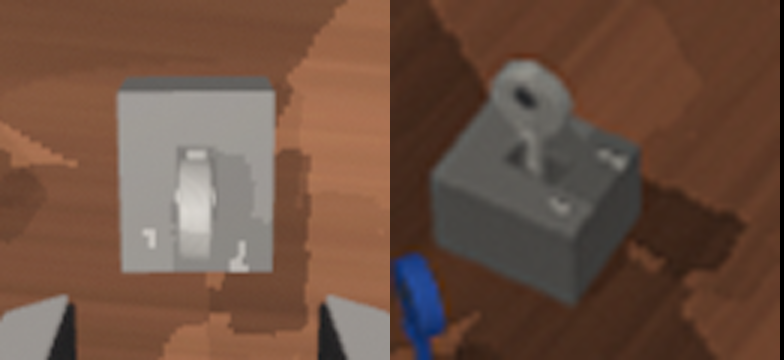

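The final picture shows the key upright in the grey slot, with the bow at the same height in the scene view as at the start (bow top y≈58 vs 60). The fingers are clear, so I'm handing in.

```bash
python3 -c "
from h import *
print(workorder.hand_in())"
```

```text
the job is handed in; nothing more can be done
None
```

I put the key into the switch, turned it clockwise to its stop and back home, withdrew it and stood it back in the grey stand. The job was handed in with the robot's clock at about 25 s of the 72 s allowed. The hand-in gave no verdict.

- **Insertion:** the key stopped on the switch floor with its tip at about 0.116 m, and pushes read under 3 N throughout.
- **Turn to the stop:** at a key turn of 1.35 rad, the top of the given range, the averaged torque rose from 0.08 to 0.12 N m. I took that as the stop. The plug's own angle could not be seen, so this rests on the torque reading alone.
- **Return and withdrawal:** turned back, the torque was about zero, and the key came out with about 1 N of resistance at most.
- **Back in the stand:** the tip stopped at about 0.010 m, the slot's floor. The last pictures show the key upright, the bow within about 1.5 mm of where it started and the fingers clear.
- **Not checked:** I did not compare the bystanders with their starting places at the end. I felt no contact with them, and the orange stand and the blue key were left alone.

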